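# Shut the specimen carrier and fasten its draw latch

## Task

The blood-tube carrier is packed: swing its ajar front door up against the gasket, hook the wire loop of the roof latch over the keeper on the door and let the loop go, then press the lever down flat until it clicks under its spring catch and stays there. Press firmly but not hard (no more than 25 N on the door or the lever), do not jam the loop down on the keeper, and leave everything else on the bench where it is.

Things in the scene. Friction and masses are not known exactly. Their poses are not given: they have to be found in the camera images.
- latch_pivot (a point): Lever's pivot pin of the steel draw latch on the carrier's roof, 186 mm above the bench. The carrier is a heavy, unmoving white box (232 x 200 mm, roof 160 mm high, with a rib 28 mm wide along it, 12 mm higher). Axes (the carrier's): x level, along the latch, from the door to the box's back; y level, across; z up. The blue door is at the -x end.
- door_top (a point): Middle of the door's top outer edge (the door is 200 mm wide, 32 mm thick, its top edge 118 mm above its hinge). Shut, this point lies 95 mm towards -x of the latch pivot and 26 mm below it. Axes turn with the door; shut, they are the carrier's.
- keeper (a point): Where the centre of the hooked loop's bar lies, behind (-x of) the dark steel keeper on the door. Keeper 24 mm wide; post's face 2.5 mm to +x of this point; lip overhanging to 1 mm -x of it, underside 4 mm and top 8 mm above it; flat foot 4 mm below it, reaching 15 mm to -x. Door shut: 79 mm to -x of the latch pivot, 2 mm below it. Axes as door_top.
- loop_bar (a point): Middle of the cross bar of the steel wire loop: wire 5 mm thick, loop 41 mm wide outside, 31 mm inside; its two side wires run 95 mm from this bar to the loop's pivot on the lever. The loop swings freely and straddles the lever; at the start it stands about upright. Its x axis points from the bar to the loop's pivot. It swings down towards the keeper when moved towards -x.
- lever_press (a point): Place to press: middle of the lever's upper face (it faces the door when the lever stands up), 52 mm from the latch pivot and 5 mm off its centre line. Lever 25 mm wide, 4 mm thick, 78 mm long. z axis: the face's normal. The catch and buffer that it clicks home on are screwed on up to 4 mm high or low, which is not measured: feel for the click, then the hard stop.
- door (a joint): Door angle, rad, about the stiff hinge at its foot, 66 mm towards -x of the latch pivot and 144 mm below it (it stays where left; about 3.5 N at the top moves it). 0 = drawn shut; grows as it drops open; it meets the uncompressed gasket at 0.035, and the gasket then resists about 24 N per mm at the top. Starts at 0.2 to 0.45.
- lever (a joint): Lever angle, rad: 0 = nominally flat (level, towards +x), 1.57 = upright, stops at 1.75; stays where left while the loop is slack. Pushed down with the loop hooked it resists from about 1.1 (up to 8 N at lever_press), goes over centre at 0.18, meets the spring catch at 0.03 to 0.14 (about 8 to 14 N to pass), clicks, and rests hard on its buffer: home is anywhere from -0.07 to 0.07.
- loop (a joint): Loop angle relative to the lever, rad: 0 = loop lies level when the lever is flat; grows as the loop is lifted. The loop's elevation above level (0 = pointing to -x) is joint loop minus joint lever. Its pivot is on the lever, 16 mm from the latch pivot: with the lever flat, 15.8 mm towards +x and 2.4 mm below it.
- logger: Loose grey temperature logger, 50 x 34 x 12 mm, on the carrier's roof beside the latch; leave it. Origin under its centre.
- timer: Purple sand timer, 32 mm wide, 82 mm tall, standing in front of the door; leave it. Origin under its centre.
- urine_cup: Clear specimen cup with orange lid, 60 mm wide, 70 mm tall, standing in front of the door; leave it. Origin under its centre.
- tube_rack: White rack of purple-capped tubes, 60 x 130 x 80 mm; leave it.
- glove_box: Blue glove carton, 200 x 110 x 70 mm; leave it.
- stick_cup: Clear empty cup, 68 mm wide, 85 mm tall; leave it.

How it is judged (in metres and radians):
On the way, in this order (a step that is already met when the one before it is completed fails the run):
1. the door is swung up against its gasket (value of joint door below 0.06 rad), for 0.2 s.
2. the loop's bar lies behind the keeper, below its lip, and the loop is let go, with the lever still up (x of loop_bar in the frame of keeper between -0.012 and 0.004 m and z of loop_bar in the frame of keeper between -0.006 and 0.004 m and contact force between the fingers and loop below 0.5 N and value of joint lever above 0.5 rad), for 0.2 s.
3. the lever is clicked in under its catch and rests on its buffer (contact force between lever_c0 and bracket_c0 above 1 N and value of joint lever below 0.085 rad), for 0.2 s.
At the end, for the whole second after the job is handed in: The lever is clicked under its catch, at rest on its buffer, the loop's bar lies behind the keeper under its lip, the door is drawn tight on its gasket (below 0.015 rad), and everything else is within 25 mm of where it was (all of step 3 and value of joint door below 0.015 rad and x of loop_bar in the frame of keeper between -0.012 and 0.004 m and z of loop_bar in the frame of keeper between -0.006 and 0.004 m and velocity of joint lever below 0.05 rad/s); the robot touches nothing.
It fails at once if the lever is pushed with more than 25 N (contact force between the fingers and lever_c0 above 25 N).
It fails at once if the door is pushed with more than 25 N (contact force between the fingers and door above 25 N).
It fails at once if the loop is jammed on the keeper or door with more than 20 N while the lever is still up (value of joint lever above 1.2 rad and contact force between loop and door above 20 N).
It fails at once if a bystander is moved by more than 25 mm (distance of any of logger, timer, urine_cup, tube_rack, glove_box, stick_cup from where it was at the start of the episode above 0.025 m).
It also fails if it takes over 72 s, if anything falls off the work surface, if the arm or the gripper's body presses on something with over 40 N, if the wrist force passes 120 N, or if a joint passes its speed limit or range.

## Robot

A 7-joint arm with a two-finger parallel gripper is mounted at the origin on the work surface. World frame = base frame: x ahead of the robot, y to its left, z up, the work surface at z = 0. Lengths are in m, angles in degrees, forces in N, time in s.
With the tool pointing down it reaches from about 0.425 to 0.875 m from the base axis. Payload 4.7 kg.
Tool frame: the origin (TCP) lies at the very end of the fingers, on their centre line; the grasp point (between the pads) lies 19 mm behind it; x points along the fingers, z is the direction in which the jaws open and shut, and the axes are right-handed (so a half turn about x gives the same grasp; the last joint's range is limited). The gripper opens to 87 mm and grips with 3 to 60 N. Pads are 19 mm wide; open, the fingers measure 117 mm over their backs; the gripper's body (75 mm by 190 mm) begins 51 mm behind the grasp point.
Start: joints at [70.48, 18.392, -4.016, 83.108, 1.295, 78.541, -3.26], TCP at [0.226, -0.61, 0.223] pointing down, gripper open.
Joint ranges: [-163.93, 163.93], [-17.29, 119.83], [-79.2, 71.16], [3.27, 140.29], [-89.18, 269.18], [5.43, 117.66], [-154.24, 154.24]. Speed limits (degrees/s): [147.25, 147.25, 180, 180, 180, 180, 180].

## Interface

Orientations are given as [roll, pitch, yaw] about the fixed x, y, z axes, in that order (R = Rz(yaw) Ry(pitch) Rx(roll)).
In Python, from cell import env gives the robot as it stands. The module is installed in compiled form; this text tells all that it offers.
- The arm moves only by the tool drive_tool, never from a script. Its argument "increments" is a list of rows, each a list of 2 entries, a list of its own where there are three numbers: the shift along the tool's x, y, z scaled (see below), then the turn, a rotation vector about the tool's x, y, z scaled (see below). In form: [[[dx, dy, dz], [wx, wy, wz]], ...]. A call has 1 to 10 rows; each row shifts and turns the commanded pose from where the row before left it, along the tool's axes as they then stand; what a row does not reach is not made up. The controller multiplies each number of a shift by 0.04 m and each number of a turn by 120 degrees. A row lasts 1/10 s, in which the tool goes at most 50 mm and 8.59 degrees, less where a joint would pass 70% of its speed; a pose out of reach is approached as far as the arm can. A call with a number of a shift or a turn outside -1 to 1 is refused whole. A call with a gripper value outside its range is refused whole. "hand" is the gripper's target within -1 to 1 (fully open at 1, half-way at 0, shut at -1), set as the call begins (left out, the last holds). The fingers move at their own pace and stop on an object; "squeeze" is the grip in N (left out, the last holds). Time passes only in rows, so rows that do not move let the fingers close. It gives the time, the measured TCP pose, the force and the opening at its end, in the units of the state.
- env.get_obs(): the state, without advancing time (a new reading comes with each control period).
- env.read_camera(name): name is "side" or "top"; returns a dict with "frame" (384x512x3 uint8, red, green, blue), "fx", "fy", "cx", "cy" (pixels), "distortion" ([k1, k2, p1, p2, k3] as OpenCV has them; the pictures are not rectified), "R" (3x3) and "t" (3): a world point X has camera coordinates R X + t. Camera axes: x right, y down, z forward; pixel columns grow to the right and rows downward; lengths in m; the calibration is good to about 2 mm. A picture is of the moment at which its call begins. There is no depth.
- env.sign_off(): hands the job in, once; it reports no verdict.
The state is a dict: "time_s": time; "qpos": joint angles; "joint_velocities": joint speeds; "effort": joint torques, N m; "tool_pos": TCP position; "tool_rot": TCP orientation; "force": force on the tool from outside, world axes, zero at the start; "wrist_torque": the same for the moment, N m; "grip_width": finger opening in m.
Only numpy, scipy, OpenCV 4.12 (cv2) and the standard library are available. Lean on these libraries where they do the work, as an engineer would, in place of code of your own. Each camera call takes 0.05 s, during which the arm holds its last target.

## Working session

There is one attempt and no reset: what is moved stays moved. The work goes in short steps, Python scripts to look and compute and a tool call to move; the robot and the scene stay as the last step left them, time stands still between calls to the robot, and variables do not carry over. Pictures are saved under pics/ and viewed, and the job is handed in when it is done.

Besides the shell and the picture viewer there is one more tool, called as name(argument=value, ...) on one line, values as JSON. drive_tool: Moves the arm, as the interface text tells. Shifts and turns lie within -1 to 1; 1 stands for 0.04 m of shift or 120 degrees of turn. Its arguments: {"type":"object","properties":{"increments":{"type":"array"},"hand":{"type":"number"},"squeeze":{"type":"number"}},"required":["increments"]}

```bash
mkdir -p pics
python3 - <<'E'
from cell import env
import cv2
o=env.get_obs(); print({k:o[k] for k in('time_s','tool_pos','tool_rot','force','grip_width')})
for n in('side','top'):
    c=env.read_camera(n); cv2.imwrite(f'pics/{n}0.png',cv2.cvtColor(c['frame'],cv2.COLOR_RGB2BGR))
    print(n,c['fx'],c['fy'],c['cx'],c['cy'],c['distortion'],c['R'],c['t'])
E
```

```text
{'time_s': 0.0, 'tool_pos': array([ 0.2255891 , -0.60900713,  0.22145914]), 'tool_rot': array([-178.20430394,   89.88945028,  112.12674016]), 'force': array([ 0.27560908,  0.54194705, -0.20325235]), 'grip_width': 0.08695291945980314}
side 440.2475035865518 440.2475035865518 257.97443610672053 195.61878183122056 [-0.14816271  0.          0.          0.          0.        ] [[-0.8258808  -0.56382387  0.00485241]
 [-0.26914667  0.38665066 -0.88207785]
 [ 0.49546036 -0.72979717 -0.47107868]] [0.44418702 0.29399982 1.15591137]
top 420.77692875154423 420.77692875154423 256.57210177703627 190.87369333220323 [-0.01424739  0.          0.          0.          0.        ] [[-0.02881798 -0.99955994 -0.00703267]
 [-0.99578199  0.02932075 -0.08693981]
 [ 0.08710776  0.00449758 -0.99618874]] [-0.00616476  0.55529886  1.25084496]
```

View pics/side0.png

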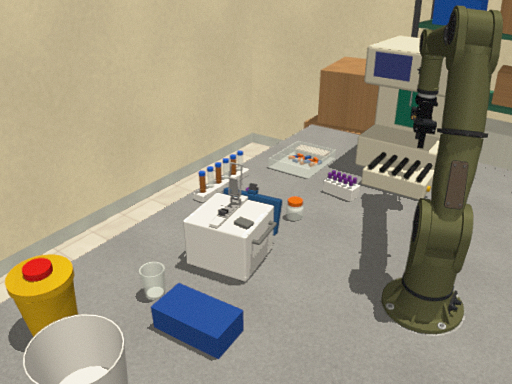

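View pics/top0.png

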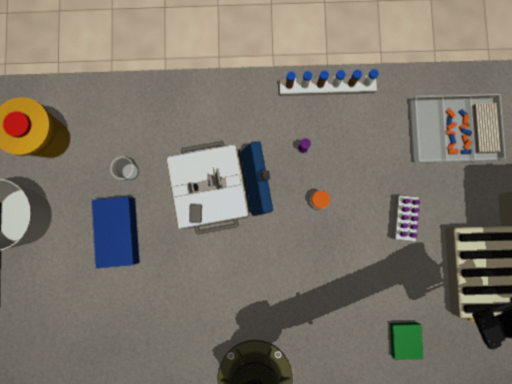

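The carrier is at about (208,187) in the top view, with the door on its right side (-y) at about (257,178). The timer is at (305,145) and the cup at (320,199). I'll zoom in to measure.

```bash
cat > h.py <<'E'
from cell import env
import cv2,numpy as np
def cam(n):
    c=env.read_camera(n); c['K']=np.array([[c['fx'],0,c['cx']],[0,c['fy'],c['cy']],[0,0,1.]]); c['R']=np.array(c['R']);c['t']=np.array(c['t']);c['D']=np.array(c['distortion']);return c
def ray(c,p):
    q=cv2.undistortPoints(np.array([[p]],float),c['K'],c['D'])[0,0]
    return -c['R'].T@c['t'], c['R'].T@np.array([q[0],q[1],1.])
def onz(c,p,z):
    o,d=ray(c,p); return o+d*(z-o[2])/d[2]
def tri(c1,p1,c2,p2):
    o1,d1=ray(c1,p1);o2,d2=ray(c2,p2)
    s=np.linalg.lstsq(np.c_[d1,-d2],o2-o1,rcond=None)[0]
    a=o1+s[0]*d1;b=o2+s[1]*d2; return (a+b)/2,np.linalg.norm(a-b)
def proj(c,X):
    return cv2.projectPoints(np.atleast_2d(np.array(X,float)),cv2.Rodrigues(c['R'])[0],c['t'],c['K'],c['D'])[0][:,0]
def crop(c,x,y,w,h,s,f):
    im=c['frame'][y:y+h,x:x+w]; im=cv2.resize(im,None,fx=s,fy=s,interpolation=cv2.INTER_CUBIC)
    im=cv2.cvtColor(im,cv2.COLOR_RGB2BGR)
    for k in range(0,w,10): cv2.putText(im,str(x+k),(k*s,8),0,.3,(0,0,255)); cv2.line(im,(k*s,10),(k*s,14),(0,0,255))
    for k in range(0,h,10): cv2.putText(im,str(y+k),(0,k*s+4),0,.3,(0,0,255))
    cv2.imwrite(f,im)
E
python3 - <<'E'
from h import *
t=cam('top');s=cam('side')
crop(t,155,130,130,105,6,'pics/tz0.png')
crop(s,170,150,130,100,6,'pics/sz0.png')
E
```

```text
(no output)
```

View pics/tz0.png

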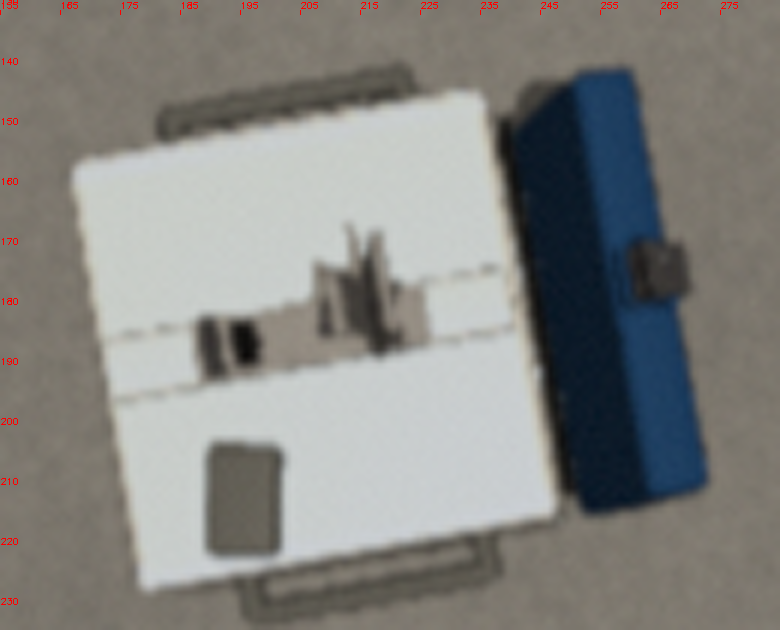

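View pics/sz0.png

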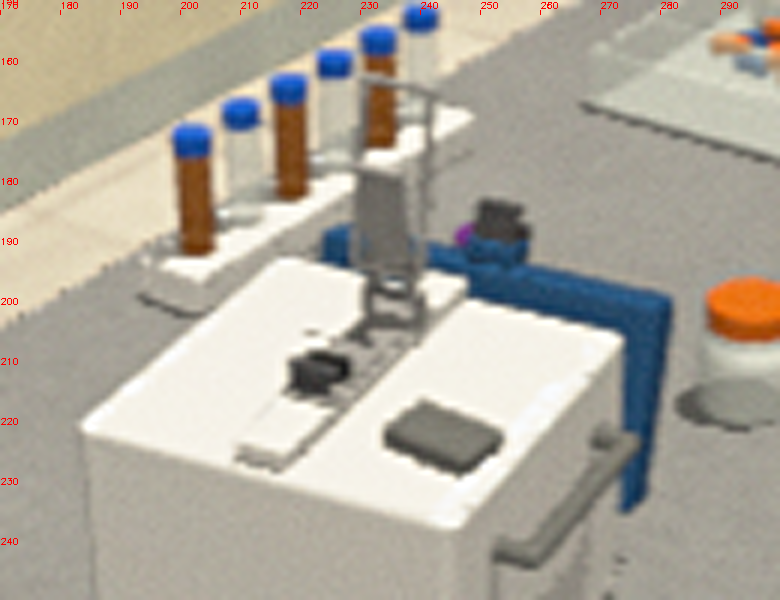

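```bash
cat >> h.py <<'E'
def zt(u,v): return ((u+.5)/6-.5+155,(v+.5)/6-.5+130)
def zs(u,v): return ((u+.5)/6-.5+170,(v+.5)/6-.5+150)
E
python3 - <<'E'
from h import *
np.set_printoptions(precision=4,suppress=True)
t=cam('top');s=cam('side')
C=np.array([onz(t,zt(*p),.16) for p in[(75,167),(487,92),(560,515),(143,590)]])
print(C); print([np.linalg.norm(C[i]-C[(i+1)%4]) for i in range(4)])
S=np.array([onz(s,zs(*p),.16) for p in[(275,258),(622,335),(455,530),(80,428)]])
print(S); print([np.linalg.norm(S[i]-S[(i+1)%4]) for i in range(4)])
# rib ends etc
print('camera pos',-t['R'].T@t['t'],-s['R'].T@s['t'])
# pivot: side pins; loop bar ends
for n,a,b in [('keepertop',(658,255),(500,205)),('loopbar R',(378,235),(432,95)),('loopbar L',(350,228),(365,78)),('leverbase',(380,345),(392,300)),('doortopR',(708,485),(670,300)),('doortopL',(632,72),(335,230))]:
    print(n,*tri(t,zt(*a),s,zs(*b)))
E
```

```text
[[0.6419 0.2187 0.16  ]
 [0.6707 0.0303 0.16  ]
 [0.4774 0.0023 0.16  ]
 [0.4492 0.1901 0.16  ]]
[np.float64(0.19059621043188382), np.float64(0.19538413732928112), np.float64(0.18997000206233347), np.float64(0.19480085760166155)]
[[0.6691 0.0458 0.16  ]
 [0.4761 0.0113 0.16  ]
 [0.4423 0.1997 0.16  ]
 [0.6359 0.2306 0.16  ]]
[np.float64(0.19609780210789723), np.float64(0.19137616985370734), np.float64(0.19604481319300318), np.float64(0.18777081513233843)]
camera pos [ 0.4438 -0.0281  1.2943] [-0.1267  0.9803  0.8017]
keepertop [ 0.5906 -0.0456  0.176 ] 0.0020022714256261475
loopbar R [0.5745 0.0604 0.2859] 0.032424048128419786
loopbar L [0.5868 0.0771 0.2955] 0.008184553444552121
leverbase [0.5583 0.082  0.185 ] 0.010384602617029913
doortopR [ 0.4915 -0.0641  0.141 ] 0.004242945970618152
doortopL [ 0.6866 -0.0336  0.1372] 0.009164580819848488
```

Run:
```python
from h import *
np.set_printoptions(precision=4,suppress=True)
t=cam('top');s=cam('side')
T=[(75,167),(487,92),(560,515),(143,590)];S=[(80,428),(275,258),(622,335),(455,530)]
S=[(275,258)]and[(80,428)]and[(80,428)]
T=[(75,167),(487,92),(560,515),(143,590)]
S={'bf':(80,428)}
# far = +x world. side image: camera at +y,-x looking to +x,-y
for a,b in zip(T,[(80,428),(275,258),(622,335),(455,530)]): print(tri(t,zt(*a),s,zs(*b)))
crop(t,90,185,60,90,6,'pics/tg.png');crop(s,145,280,110,80,6,'pics/sg.png')
crop(s,170,190,130,100,6,'pics/sz1.png')
```

```text
(array([0.6441, 0.2211, 0.1521]), np.float64(0.0021443697786973567))
(array([0.6755, 0.0328, 0.1518]), np.float64(0.007310040379914086))
(array([0.479 , 0.0033, 0.1552]), np.float64(0.0034891878961123128))
(array([0.4489, 0.1913, 0.153 ]), np.float64(0.0007131867740670088))
```

View pics/sz1.png

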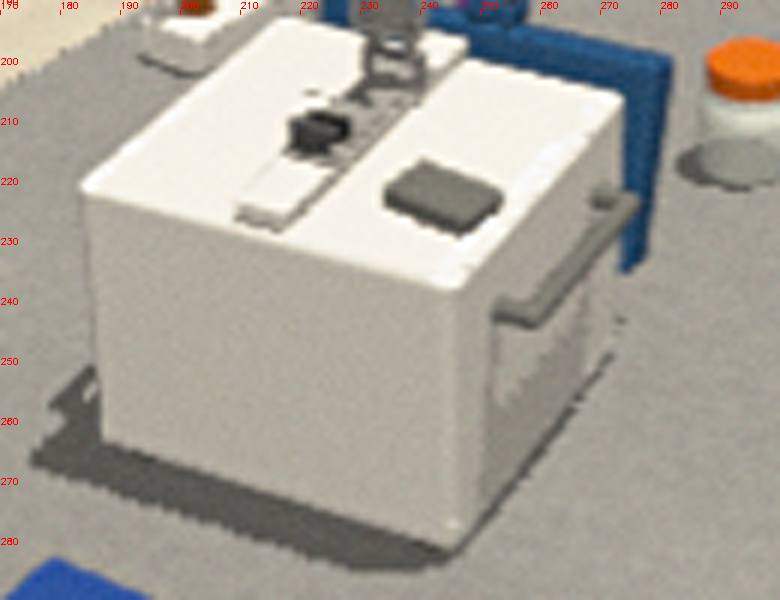

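View pics/tg.png

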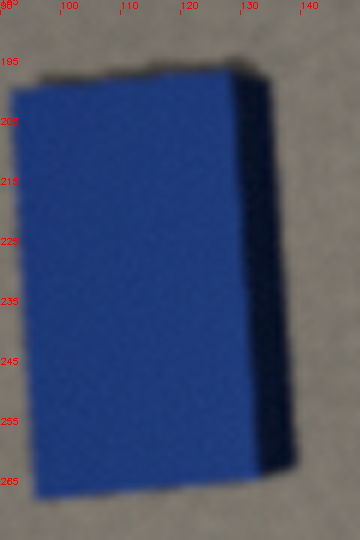

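View pics/sg.png

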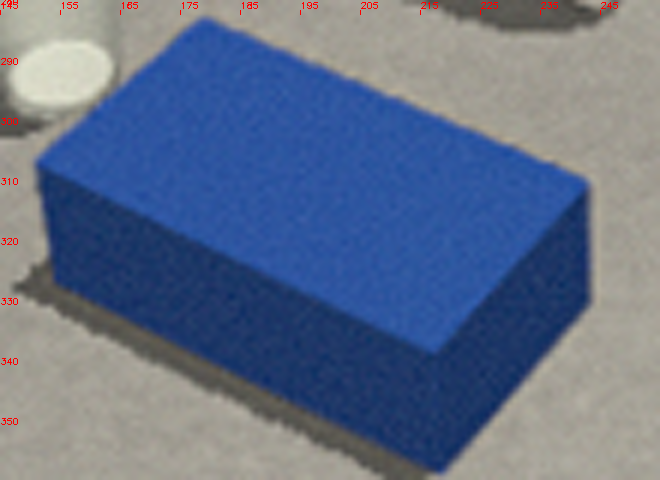

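Run:
```python
from h import *
t=cam('top');s=cam('side')
def cz(c,x,y,w,h,S,f,n=8):
    fr=np.mean([env.read_camera(n_)['frame'].astype(float) for n_ in [c]*3],0).astype(np.uint8)
    crop({'frame':fr},x,y,w,h,S,f)
cz('top',185,160,60,40,13,'pics/t1.png');cz('side',205,155,60,65,9,'pics/s1.png')
```

```text
(no output)
```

View pics/t1.png

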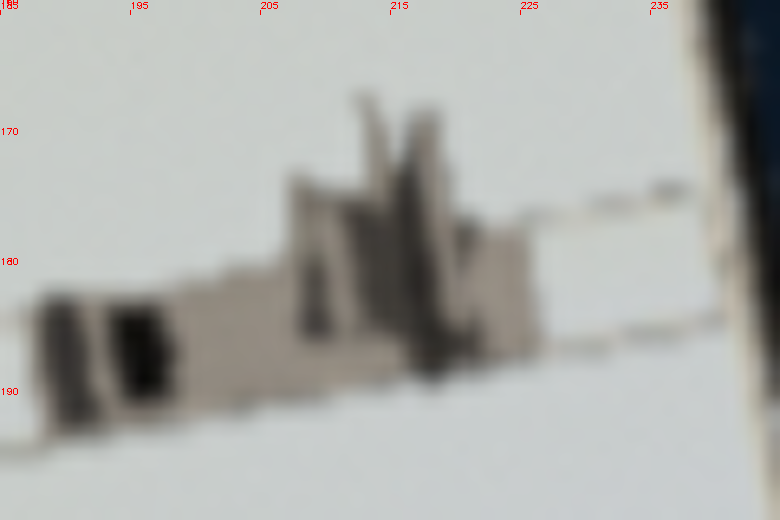

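View pics/s1.png

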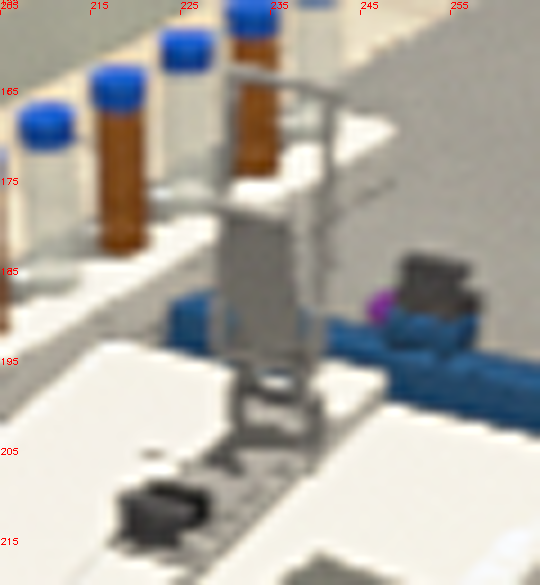

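Run:
```python
from h import *
np.set_printoptions(precision=4,suppress=True)
t=cam('top');s=cam('side')
def p1t(u,v): return ((u+.5)/13-.5+185,(v+.5)/13-.5+160)
def p1s(u,v): return ((u+.5)/9-.5+205,(v+.5)/9-.5+155)
for z in(.29,.295,.30):
    a,b=onz(s,p1s(232,68),z),onz(s,p1s(335,92),z); print(z,a,b,np.linalg.norm(a-b))
# project those in top
    print(proj(t,[a,b]))
ex=np.array([-.147,.989,0]);ey=np.array([-.989,-.147,0])
# baseplate corners in top z=.172 (front edge)
for p in[(528,225),(535,350),(40,300),(45,440)]: 
    X=onz(t,p1t(*p),.173);print('plate',X,X@ex,X@ey)
for p in[(110,372),(505,297)]:
    X=onz(t,zt(*p),.172);print('rib',X,X@ex,X@ey)
# front edge mid & back edge
for p in[(523,303),(109,378)]:
    X=onz(t,zt(*p),.157);print('edge',X,X@ex,X@ey)
# bracket in side: front foot/pin around (275,380),(bottom 240,425)-(315,435)
for p in[(232,400),(318,400),(275,375)]:
    X=onz(s,p1s(*p),.186);print('brk',X,X@ex,X@ey)
```

```text
0.29 [0.5923 0.0639 0.29  ] [0.5541 0.0603 0.29  ] 0.03834972760280736
[[219.5734 166.8727]
 [221.4239 182.5758]]
0.295 [0.5853 0.0729 0.295 ] [0.5475 0.0693 0.295 ] 0.03797499938022751
[[215.7053 169.5882]
 [217.5349 185.2322]]
0.3 [0.5782 0.0818 0.3   ] [0.5408 0.0783 0.3   ] 0.037600271157647885
[[211.7946 172.3338]
 [213.6034 187.9178]]
plate [0.5821 0.0602 0.173 ] -0.02602387120088044 -0.5845844067556462
plate [0.5562 0.0593 0.173 ] -0.023061689095857697 -0.5587711725630811
plate [0.5696 0.1613 0.173 ] 0.07584286991902221 -0.5870071917925705
plate [0.5405 0.1607 0.173 ] 0.07950629283697538 -0.5582091472092862
rib [0.5467 0.2014 0.172 ] 0.11877920025389103 -0.570236849818257
rib [0.5751 0.0239 0.172 ] -0.0608940794247967 -0.5723170691233461
edge [0.5739 0.0165 0.157 ] -0.06802902825139137 -0.5700197942233549
edge [0.5453 0.2049 0.157 ] 0.12248873608424465 -0.5694335845711502
brk [0.5754 0.0901 0.186 ] 0.004496037335063317 -0.5822962490094308
brk [0.5524 0.0741 0.186 ] -0.007936209984452235 -0.5572430177458337
brk [0.5743 0.0683 0.186 ] -0.016855892399103716 -0.5779816001371687
```

```bash
cat >> h.py <<'E'
from scipy.spatial.transform import Rotation as Ro
np.set_printoptions(precision=4,suppress=True)
EX=np.array([-.147,.989,0]);EX/=np.linalg.norm(EX);EZ=np.array([0,0,1.]);EY=np.cross(EZ,EX)
P0=np.array([-.001,-.571,.186])   # pivot in s,y',z (estimate)
def W(s,y,z): return EX*s+EY*y+EZ*z
def L(X): return np.array([X@EX,X@EY,X[2]])
def tool():
    o=env.get_obs(); R=Ro.from_euler('xyz',o['tool_rot'],degrees=True); return np.array(o['tool_pos']),R,o
def Rdown(tilt=0,flip=1):
    # tool x down tilted toward +x' by tilt deg, z along flip*y'
    a=np.radians(tilt); x=-EZ*np.cos(a)+EX*np.sin(a); z=flip*EY; y=np.cross(z,x); return Ro.from_matrix(np.c_[x,y,z])
def go(Xt,Rt):
    X,R,o=tool(); d=R.inv().apply(Xt-X)/.04; w=(R.inv()*Rt).as_rotvec(degrees=True)/120
    print('t',o['time_s'],'local',L(X),'F',L(np.array(o['force'])),'total shift',d,'turn',w,'rows>=',max(np.linalg.norm(d)*.04/.05,np.linalg.norm(w)*120/8.59))
E
python3 - <<'E'
from h import *
X,R,o=tool(); print(R.as_matrix(),L(X),o['qpos'])
for f in(1,-1): go(W(-.175,-.571,.30),Rdown(0,f))
for p in[(305,145),(320,199)]: print(L(onz(cam('top'),p,.08)))
E
```

```text
[[ 0.      0.9377  0.3475]
 [-0.0001  0.3475 -0.9377]
 [-1.     -0.      0.0001]] [-0.6361 -0.1338  0.2226] [70.4789 18.3908 -4.0197 83.1069  1.295  78.5403 -3.2599]
t 0.9 local [-0.6361 -0.1338  0.2226] F [-0.2613 -0.1438 -0.1673] total shift [-1.9363 13.0696 -9.0307] turn [ 0.849   0.0001 -0.    ] rows>= 12.802962854712701
t 0.9 local [-0.6361 -0.1338  0.2226] F [-0.2613 -0.1438 -0.1673] total shift [-1.9363 13.0696 -9.0307] turn [-0.651   0.      0.0001] rows>= 12.802962854712701
[-0.2662 -0.6483  0.08  ]
[-0.2795 -0.4852  0.08  ]
```

drive_tool(increments=[[[-0.3,0.9,-0.6],[0,0,0]],[[-0.3,0.9,-0.6],[0,0,0]],[[-0.3,0.9,-0.6],[0,0,0]],[[-0.3,0.9,-0.6],[0,0,0]],[[-0.3,0.9,-0.6],[0,0,0]],[[-0.3,0.9,-0.6],[0,0,0]],[[-0.1,0.9,-0.6],[0,0,0]],[[0,0.9,-0.6],[0,0,0]],[[0,0.9,-0.6],[0,0,0]],[[0,0.9,-0.6],[0,0,0]]], hand=-1, squeeze=5)

```text
time_s: 2.0
tool_pos: [0.4808, -0.2579, 0.299]
tool_rot: [19.2, 89.9, -50.5]
force: [0.0, -0.6, 0.2]
grip_width: 0.0147
```

drive_tool(increments=[[[0,0,0],[-0.07,0,0]],[[0,0,0],[-0.07,0,0]],[[0,0,0],[-0.07,0,0]],[[0,0,0],[-0.07,0,0]],[[0,0,0],[-0.07,0,0]],[[0,0,0],[-0.07,0,0]],[[0,0,0],[-0.07,0,0]],[[0,0,0],[-0.07,0,0]],[[0,0,0],[-0.07,0,0]],[[0,0,0],[-0.021,0,0]]])

```text
time_s: 3.0
tool_pos: [0.4799, -0.2594, 0.2986]
tool_rot: [-86.4, 90.0, -77.7]
force: [0.4, 0.5, -0.1]
grip_width: 0.0006
```

Run:
```python
from h import *
go(W(-.185,-.571,.20),Rdown(0,-1))
```

```text
t 3.0 local [-0.3272 -0.4366  0.2986] F [ 0.4502 -0.4295 -0.1412] total shift [2.4653 3.5419 3.3746] turn [0.0019 0.     0.0001] rows>= 4.38257965557681
```

drive_tool(increments=[[[0.5,0.7,0.67],[0,0,0]],[[0.5,0.7,0.67],[0,0,0]],[[0.5,0.7,0.67],[0,0,0]],[[0.5,0.7,0.67],[0,0,0]],[[0.5,0.74,0.7],[0,0,0]],[[0,0,0],[0,0,0]],[[0.9,0,0],[0,0,0]],[[0.9,0,0],[0,0,0]],[[0,0,0],[0,0,0]]])

```text
time_s: 3.9
tool_pos: [0.589, -0.0999, 0.1218]
tool_rot: [163.1, 89.5, 171.6]
force: [0.3, -0.1, -0.2]
grip_width: 0.0001
```

Run:
```python
from h import *
go(W(-.15,-.571,.125),Rdown(0,-1))
t=cam('top');s=cam('side')
crop(t,195,140,130,90,6,'pics/t2.png');crop(s,200,130,120,95,6,'pics/s2.png')
```

```text
t 3.9 local [-0.1854 -0.5679  0.1218] F [-0.1631 -0.268  -0.236 ] total shift [-0.0784  0.8862  0.0765] turn [-0.0002 -0.0043 -0.0013] rows>= 0.7143354427468155
```

View pics/t2.png

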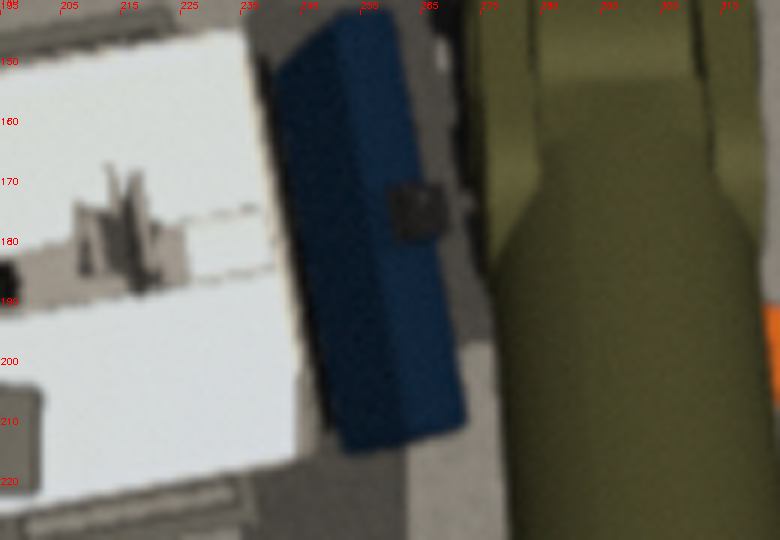

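View pics/s2.png

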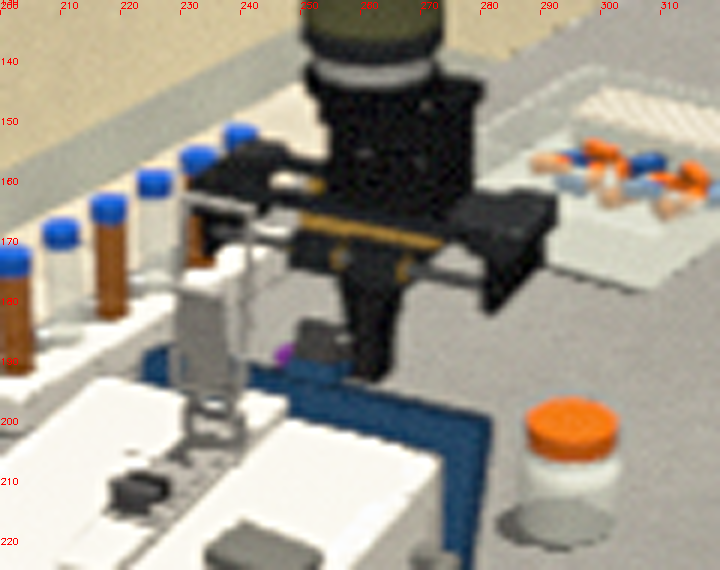

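drive_tool(increments=[[[0,0.4,0.08],[0,-0.004,0]],[[0,0.35,0],[0,0,0]],[[0,0.125,0],[0,0,0]],[[-0.02,0.125,0],[0,0,0]],[[-0.02,0.125,0],[0,0,0]],[[-0.02,0.125,0],[0,0,0]],[[0,0,0],[0,0,0]]])

```text
time_s: 4.7
tool_pos: [0.5901, -0.0505, 0.1312]
tool_rot: [-16.5, 89.3, -8.1]
force: [1.6, -4.3, 3.9]
grip_width: 0.0004
```

Run:
```python
from h import *
go(W(-.118,-.571,.13),Rdown(0,-1))
t=cam('top');s=cam('side')
print(proj(s,[tool()[0]]))
crop(t,195,140,130,90,6,'pics/t3.png');crop(s,200,130,120,95,6,'pics/s3.png')
```

```text
t 4.7 local [-0.1367 -0.5763  0.1312] F [-4.4765 -0.9603  3.8943] total shift [ 0.0259  0.4672 -0.1332] turn [-0.      0.0057  0.0017] rows>= 0.38922487246445764
[[253.6774 195.8499]]
```

View pics/s3.png

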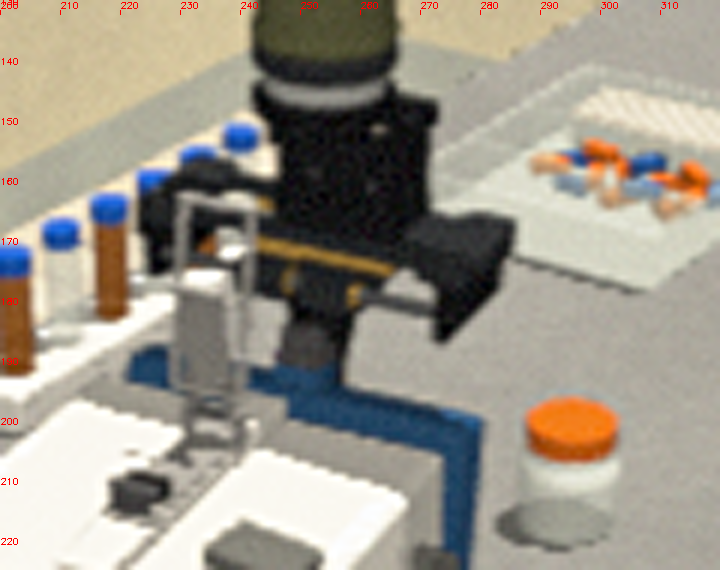

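drive_tool(increments=[[[0,0.075,0],[0,0,0]],[[0,0.075,0],[0,0,0]],[[0,0.075,0],[0,0,0]],[[0,0.05,0],[0,0,0]]])

```text
time_s: 5.2
tool_pos: [0.5873, -0.0392, 0.1293]
tool_rot: [-6.5, 89.5, 2.0]
force: [0.3, -4.8, 3.4]
grip_width: 0.0002
```

drive_tool(increments=[[[0,0.025,0],[0,0,0]],[[0,0.025,0],[0,0,0]]])

```text
time_s: 5.4
tool_pos: [0.5868, -0.0369, 0.129]
tool_rot: [-2.2, 89.5, 6.2]
force: [0.3, -4.8, 3.1]
grip_width: 0.0004
```

Run:
```python
from h import *
go(W(-.118,-.571,.13),Rdown(0,-1))
t=cam('top')
crop(t,195,140,130,90,6,'pics/t3.png')
```

```text
t 5.4 local [-0.1227 -0.5751  0.129 ] F [-4.7493  0.4259  3.1462] total shift [-0.0255  0.1184 -0.1011] turn [-0.0001  0.004   0.0002] rows>= 0.1262209968890902
```

View pics/t3.png

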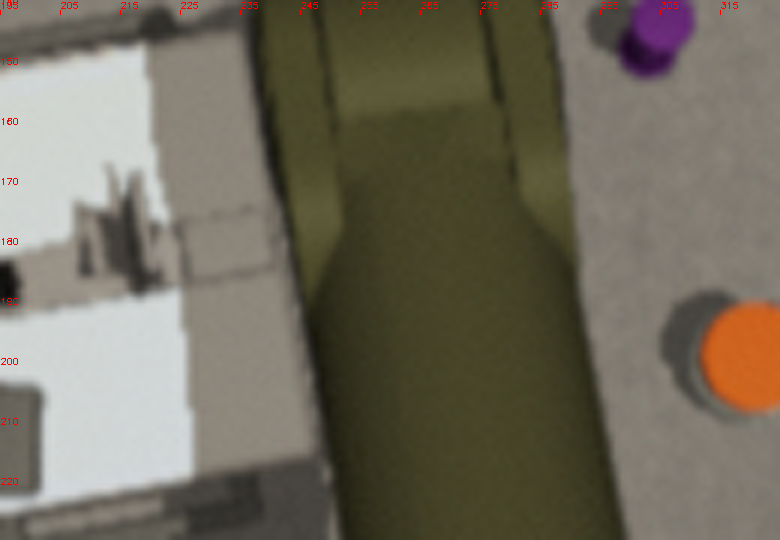

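drive_tool(increments=[[[0,0.025,0],[0,0,0]],[[0,0.025,0],[0,0,0]]])

```text
time_s: 5.65
tool_pos: [0.5864, -0.0348, 0.1289]
tool_rot: [-0.8, 89.5, 7.7]
force: [1.0, -4.4, 2.6]
grip_width: 0.0005
```

drive_tool(increments=[[[0,0.025,0],[0,0,0]],[[0,0.025,0],[0,0,0]]])

```text
time_s: 5.85
tool_pos: [0.5862, -0.033, 0.1289]
tool_rot: [-3.7, 89.5, 4.8]
force: [0.7, -4.8, 3.2]
grip_width: 0.0006
```

drive_tool(increments=[[[0,0.025,0],[0,0,0]]])

```text
time_s: 5.95
tool_pos: [0.5861, -0.0327, 0.129]
tool_rot: [-10.2, 89.5, -1.8]
force: [1.9, -7.7, 3.8]
grip_width: 0.0006
```

drive_tool(increments=[[[0,0.025,0],[0,0,0]]])

```text
time_s: 6.05
tool_pos: [0.5861, -0.0326, 0.129]
tool_rot: [-17.4, 89.5, -9.0]
force: [1.5, -8.8, 3.5]
grip_width: 0.0002
```

drive_tool(increments=[[[0,0.025,0],[0,0,0]]])

```text
time_s: 6.15
tool_pos: [0.5861, -0.0325, 0.129]
tool_rot: [-23.4, 89.5, -15.0]
force: [1.5, -9.8, 2.5]
grip_width: 0.0005
```

drive_tool(increments=[[[0,0,0],[0,0,0]],[[0,0,0],[0,0,0]],[[0,-0.2,0],[0,0,0]],[[-0.1,-0.7,0],[0,0,0]],[[-1,-0.5,0],[0,0,0]],[[-1,-0.5,0],[0,0,0]],[[-1,0,0],[0,0,0]],[[-1,0,0],[0,0,0]],[[-0.5,-1,0],[0,0,0]],[[0,-1,0],[0,0,0]]], hand=0.6)

```text
time_s: 7.15
tool_pos: [0.6092, -0.1812, 0.3171]
tool_rot: [0.8, 89.2, 9.6]
force: [0.9, -0.1, -0.2]
grip_width: 0.0673
```

Run:
```python
from h import *
go(W(-.03,-.571,.4),Rdown(0,-1))
def avg(n,k=4):
    c=cam(n); c['frame']=np.mean([env.read_camera(n)['frame'].astype(float) for _ in range(k)],0).astype(np.uint8); return c
t=avg('top');s=avg('side')
crop(t,185,140,90,90,8,'pics/t4.png');crop(s,200,150,85,65,9,'pics/s4.png')
cv2.imwrite('pics/top4.png',t['frame'][:,:,::-1])
```

```text
t 7.15 local [-0.2688 -0.5759  0.3171] F [-0.1825 -0.8731 -0.2155] total shift [-2.073  5.97  -0.056] turn [ 0.003   0.007  -0.0001] rows>= 5.05590540234529
```

View pics/t4.png

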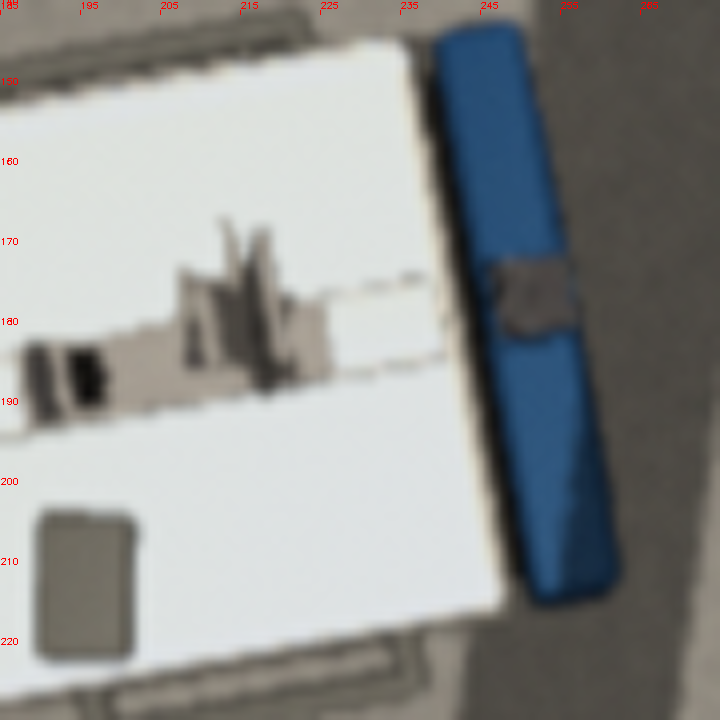

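View pics/s4.png

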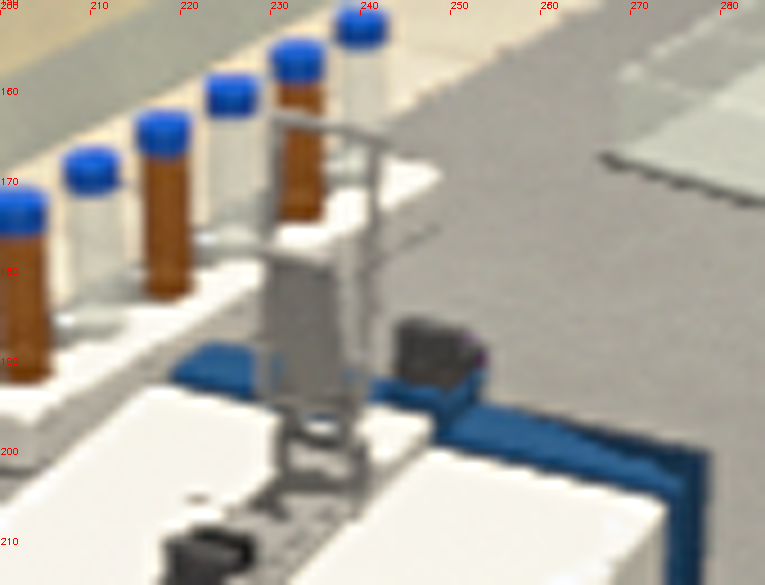

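```bash
cat >> h.py <<'E'
def pc(x0,y0,S): return lambda u,v: ((u+.5)/S-.5+x0,(v+.5)/S-.5+y0)
E
python3 - <<'E'
from h import *
t=cam('top');s=cam('side');a=pc(185,140,8);b=pc(200,150,9)
X1=onz(t,a(527,45),.160);X2=onz(t,a(617,560),.160);print('edge',L(X1),L(X2))
d=X1-X2;print('yaw of edge',d/np.linalg.norm(d),-EY)
for q in[(496,257),(566,257),(575,330),(508,340)]: print('keeper top',L(onz(t,a(*q),.190)))
for q in[(400,318),(480,338),(470,385),(398,370)]: print('keeper side top z.190',L(onz(s,b(*q),.190)))
for z in(.285,.29,.295,.30):
    A,B=onz(s,b(275,117),z),onz(s,b(382,143),z);print('bar',z,L(A),L(B),proj(t,[A,B]))
for z in(.26,.265,.27):
    A,B=onz(s,b(265,250),z),onz(s,b(335,262),z);print('levertop',z,L(A),L(B),proj(t,[A,B]))
E
```

```text
edge [-0.108  -0.6601  0.16  ] [-0.1072 -0.4815  0.16  ]
yaw of edge [0.9898 0.1427 0.    ] [ 0.9891  0.147  -0.    ]
keeper top [-0.0852 -0.5859  0.19  ]
keeper top [-0.1079 -0.5819  0.19  ]
keeper top [-0.1066 -0.5574  0.19  ]
keeper top [-0.0843 -0.5581  0.19  ]
keeper side top z.190 [-0.0878 -0.5852  0.19  ]
keeper side top z.190 [-0.0864 -0.5539  0.19  ]
keeper side top z.190 [-0.0541 -0.5415  0.19  ]
keeper side top z.190 [-0.0531 -0.5679  0.19  ]
bar 0.285 [-0.0307 -0.5999  0.285 ] [-0.0279 -0.5595  0.285 ] [[222.2137 164.8029]
 [223.8929 181.3387]]
bar 0.29 [-0.0208 -0.5943  0.29  ] [-0.018  -0.5542  0.29  ] [[218.3921 167.4865]
 [220.0509 183.961 ]]
bar 0.295 [-0.0109 -0.5887  0.295 ] [-0.0082 -0.549   0.295 ] [[214.5287 170.1997]
 [216.167  186.612 ]]
bar 0.3 [-0.0011 -0.583   0.3   ] [ 0.0016 -0.5438  0.3   ] [[210.6229 172.9429]
 [212.2406 189.2923]]
levertop 0.26 [ 0.012  -0.5804  0.26  ] [ 0.0098 -0.5566  0.26  ] [[207.4563 176.9809]
 [209.9149 186.2611]]
levertop 0.265 [ 0.021  -0.5753  0.265 ] [ 0.0189 -0.5516  0.265 ] [[203.9513 179.4356]
 [206.3931 188.6837]]
levertop 0.27 [ 0.03   -0.5701  0.27  ] [ 0.0279 -0.5467  0.27  ] [[200.4091 181.9165]
 [202.8342 191.132 ]]
```

Run:
```python
from h import *
t=cam('top');s=cam('side');a=pc(185,140,8);b=pc(200,150,9)
for q in [(230,222),(262,235)]:
    X,e=tri(t,a(*q),s,b(275,117));print(L(X),e)
for q in [(186,270)]:
    X,e=tri(t,a(*q),s,b(263,250));print('lever tip',L(X),e)
# predicted points
P=np.array([-.010,-.571,.186])
for lev in(1.25,1.4,1.57):
    lp=P+np.array([.0158*np.cos(lev)+.0024*np.sin(lev),0,.0158*np.sin(lev)-.0024*np.cos(lev)])
    tip=P+.078*np.array([np.cos(lev),0,np.sin(lev)])
    for el in (1.5,1.65):
        bar=lp+.095*np.array([-np.cos(el),0,np.sin(el)])
        pts=[W(*(x+np.array([0,y,0]))) for x,y in[(tip,-.0125),(tip,.0125),(bar,-.0185),(bar,.0185),(lp,-.018),(lp,.018)]]
        print(lev,el,'top',proj(t,pts).round(1).tolist(),'side',proj(s,pts).round(1).tolist())
```

```text
[-0.0108 -0.5927  0.2949] 0.007305010709677428
[-0.0175 -0.5916  0.2917] 0.001357426650481654
lever tip [ 0.0085 -0.5868  0.2577] 0.006301601435171681
1.25 1.5 top [[206.2, 176.0], [207.9, 185.8], [213.9, 170.0], [216.4, 185.1], [215.3, 175.5], [217.6, 189.0]] side [[227.6, 177.5], [235.4, 179.2], [229.6, 162.7], [241.1, 165.1], [229.4, 193.2], [240.3, 195.8]]
1.25 1.65 top [[206.2, 176.0], [207.9, 185.8], [208.0, 171.0], [210.6, 186.1], [215.3, 175.5], [217.6, 189.0]] side [[227.6, 177.5], [235.4, 179.2], [227.1, 164.5], [238.7, 166.9], [229.4, 193.2], [240.3, 195.8]]
1.4 1.5 top [[210.6, 175.0], [212.3, 184.9], [214.7, 169.8], [217.3, 184.9], [216.1, 175.3], [218.4, 188.8]] side [[229.5, 175.0], [237.3, 176.7], [230.0, 162.1], [241.5, 164.5], [229.8, 192.6], [240.6, 195.2]]
1.4 1.65 top [[210.6, 175.0], [212.3, 184.9], [208.9, 170.8], [211.4, 185.9], [216.1, 175.3], [218.4, 188.8]] side [[229.5, 175.0], [237.3, 176.7], [227.5, 164.0], [239.1, 166.4], [229.8, 192.6], [240.6, 195.2]]
1.57 1.5 top [[215.8, 174.0], [217.5, 183.9], [215.8, 169.5], [218.4, 184.7], [217.0, 175.1], [219.3, 188.6]] side [[231.8, 172.9], [239.5, 174.6], [230.4, 161.6], [241.9, 163.9], [230.2, 192.0], [241.1, 194.6]]
1.57 1.65 top [[215.8, 174.0], [217.5, 183.9], [209.9, 170.6], [212.5, 185.7], [217.0, 175.1], [219.3, 188.6]] side [[231.8, 172.9], [239.5, 174.6], [228.0, 163.4], [239.5, 165.8], [230.2, 192.0], [241.1, 194.6]]
```

Run:
```python
from h import *
go(W(-.016,-.571,.335),Rdown(0,-1))
```

```text
t 7.85 local [-0.2711 -0.5736  0.313 ] F [ 0.0871 -0.2379 -0.2721] total shift [-0.5501  6.3781 -0.056 ] turn [0.0003 0.004  0.    ] rows>= 5.121624375277941
```

drive_tool(increments=[[[-0.5,0.5,0],[0,0.004,0]],[[-0.05,1,0],[0,0,0]],[[0,1,0],[0,0,0]],[[0,1,0],[0,0,0]],[[0,1,0],[0,0,0]],[[0,1,0],[0,0,0]],[[0,0.8,-0.05],[0,0,0]],[[0,0,0],[0,0,0]],[[0,0,0],[0,0,0]]])

```text
time_s: 8.75
tool_pos: [0.5678, 0.0655, 0.3352]
tool_rot: [-55.7, 89.9, -47.1]
force: [0.5, -0.3, -0.6]
grip_width: 0.0696
```

Run:
```python
from h import *
go(W(-.016,-.571,.265),Rdown(0,-1))
s=cam('side');crop(s,200,120,85,85,7,'pics/s5.png')
print(proj(s,[tool()[0]]))
```

```text
t 8.75 local [-0.0187 -0.5713  0.3352] F [-0.3442 -0.4087 -0.646 ] total shift [ 1.756   0.0701 -0.0083] turn [0.001  0.0003 0.0004] rows>= 1.4059729032641461
[[236.7972 149.4133]]
```

View pics/s5.png

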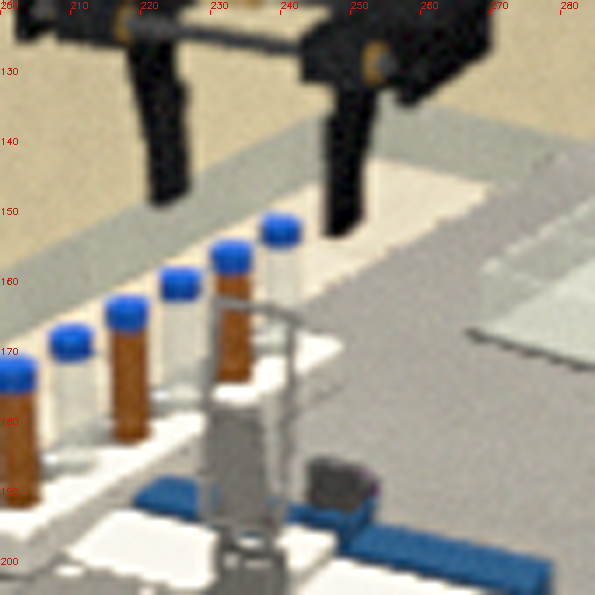

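drive_tool(increments=[[[0.6,0.06,0],[0,0,0]],[[0.6,0,0],[0,0,0]],[[0.55,0,0],[0,0,0]],[[0,0,0],[0,0,0]],[[0,0,0],[0,0,0]]])

```text
time_s: 9.3
tool_pos: [0.568, 0.0656, 0.2651]
tool_rot: [-164.1, 90.0, -155.8]
force: [0.7, 0.6, -0.2]
grip_width: 0.0696
```

drive_tool(increments=[[[0,0,0],[0,0,0]],[[0,0,0],[0,0,0]],[[0,0,0],[0,0,0]],[[0,0,0],[0,0,0]]], hand=-0.2, squeeze=6)

```text
time_s: 9.7
tool_pos: [0.5679, 0.0671, 0.2655]
tool_rot: [-15.3, 89.9, -6.9]
force: [1.1, 0.1, 0.1]
grip_width: 0.0453
```

Run:
```python
from h import *
go(W(-.016,-.571,.265),Rdown(0,-1))
print(tool()[2]['grip_width'])
s=cam('side');crop(s,200,120,85,85,7,'pics/s6.png')
t=cam('top');crop(t,185,130,90,90,7,'pics/t6.png')
```

```text
t 9.7 local [-0.0171 -0.5716  0.2655] F [-0.1041 -1.1134  0.094 ] total shift [ 0.0126  0.0286 -0.0149] turn [-0.      0.0004  0.0001] rows>= 0.02773460995490465
0.04530616587011509
```

View pics/s6.png

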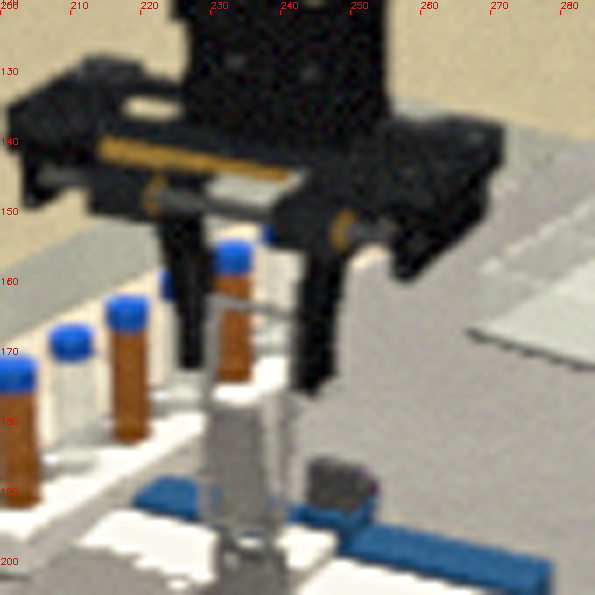

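drive_tool(increments=[[[0,0,0],[0,0,0]],[[0,0,0],[0,0,0]],[[0,0,0],[0,0,0]]])

```text
time_s: 10.1
tool_pos: [0.5682, 0.0671, 0.2653]
tool_rot: [-5.9, 89.9, 2.5]
force: [2.6, 0.4, 1.6]
grip_width: 0.0403
```

Run:
```python
from h import *
go(W(-.016,-.571,.265),Rdown(0,-1))
print(tool()[2]['grip_width'])
s=cam('side');crop(s,200,120,85,85,7,'pics/s7.png')
```

```text
t 10.1 local [-0.0172 -0.5719  0.2653] F [ 0.0376 -2.6616  1.5545] total shift [ 0.0083  0.0294 -0.0227] turn [-0.      0.0007  0.0001] rows>= 0.03045343426941732
0.040341100828661824
```

View pics/s7.png

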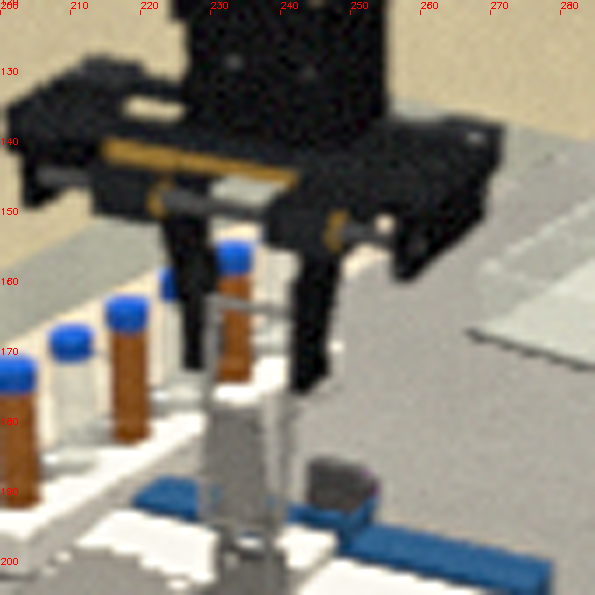

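Run:
```python
from h import *
X,R,o=tool(); l=L(X); g0=np.array([l[0],l[2]+.014]); Lp=np.array([-.0035,.2006])
d=g0-Lp; r=np.hypot(*d); el0=np.arctan2(d[1],-d[0]); print(r,el0)
els=np.linspace(el0,.35,13); G=np.array([Lp+r*np.array([-np.cos(e),np.sin(e)]) for e in els])
D=np.diff(G,axis=0)/.04
for e,x in zip(els[1:],D): print(round(e,2),'x',round(-x[1],3),'y',round(x[0],3))
print(G[-1])
```

```text
0.07989854612556571 1.3981842307201002
1.31 x 0.037 y -0.17
1.22 x 0.052 y -0.166
1.14 x 0.066 y -0.161
1.05 x 0.08 y -0.155
0.96 x 0.093 y -0.147
0.87 x 0.106 y -0.139
0.79 x 0.118 y -0.129
0.7 x 0.128 y -0.118
0.61 x 0.138 y -0.106
0.52 x 0.147 y -0.094
0.44 x 0.155 y -0.081
0.35 x 0.161 y -0.067
[-0.0786  0.228 ]
```

drive_tool(increments=[[[0.037,-0.17,0.02],[0,0,0]],[[0.052,-0.166,0],[0,0,0]],[[0.066,-0.161,0],[0,0,0]],[[0.08,-0.155,0],[0,0,0]],[[0.093,-0.147,0],[0,0,0]],[[0.106,-0.139,0],[0,0,0]]])

```text
time_s: 10.75
tool_pos: [0.5741, 0.0293, 0.247]
tool_rot: [-164.4, 90.0, -156.0]
force: [3.0, 1.2, 1.0]
grip_width: 0.0407
```

Run:
```python
from h import *
go(W(-.0548,-.571,.2477),Rdown(0,-1))
print(tool()[2]['grip_width'])
s=cam('side');crop(s,200,120,85,85,7,'pics/s8.png')
```

```text
t 10.75 local [-0.0554 -0.5721  0.247 ] F [ 0.777  -3.1422  0.9691] total shift [-0.0169  0.0153 -0.0283] turn [-0.0002 -0.      0.    ] rows>= 0.02906013944122249
0.04065851951951284
```

View pics/s8.png

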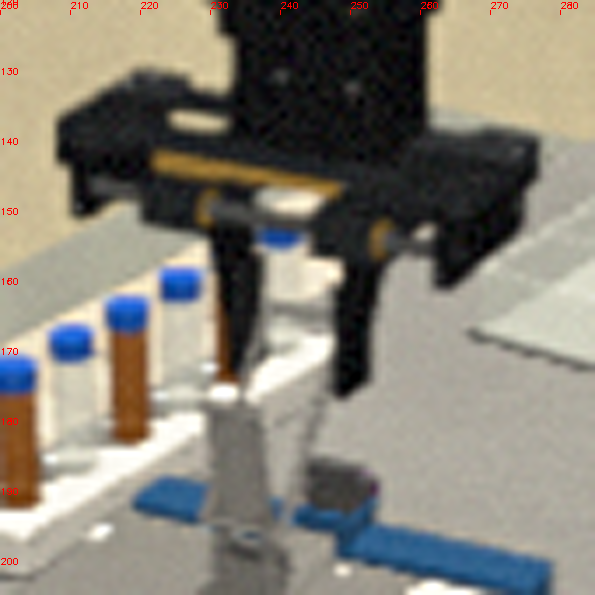

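drive_tool(increments=[[[0.118,-0.129,0.02],[0,0,0]],[[0.128,-0.118,0.02],[0,0,0]],[[0.138,-0.106,0],[0,0,0]],[[0.147,-0.094,0],[0,0,0]],[[0.155,-0.081,0],[0,0,0]],[[0.161,-0.067,0],[0,0,0]],[[0,0,0],[0,0,0]]])

```text
time_s: 11.5
tool_pos: [0.5783, 0.0061, 0.2122]
tool_rot: [175.1, 89.9, -176.5]
force: [-3.0, -1.5, -0.6]
grip_width: 0.0405
```

Run:
```python
from h import *
go(W(-.0786,-.571,.214),Rdown(0,-1))
print(tool()[2]['grip_width'])
s=cam('side');crop(s,200,120,85,85,7,'pics/s9.png')
t=cam('top');crop(t,185,130,90,90,7,'pics/t9.png')
```

```text
t 11.5 local [-0.079  -0.5729  0.2122] F [-1.0895  3.1634 -0.5891] total shift [-0.045   0.0097 -0.0472] turn [-0.0003 -0.0011 -0.0001] rows>= 0.05270680123721128
0.04051714760742533
```

View pics/s9.png

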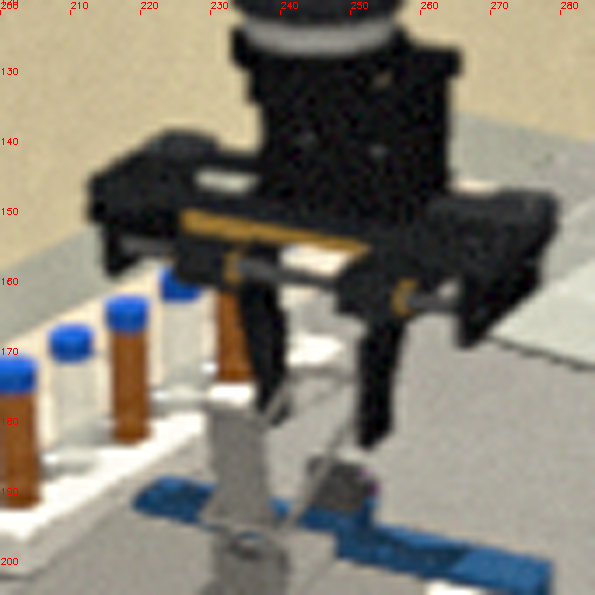

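View pics/t9.png

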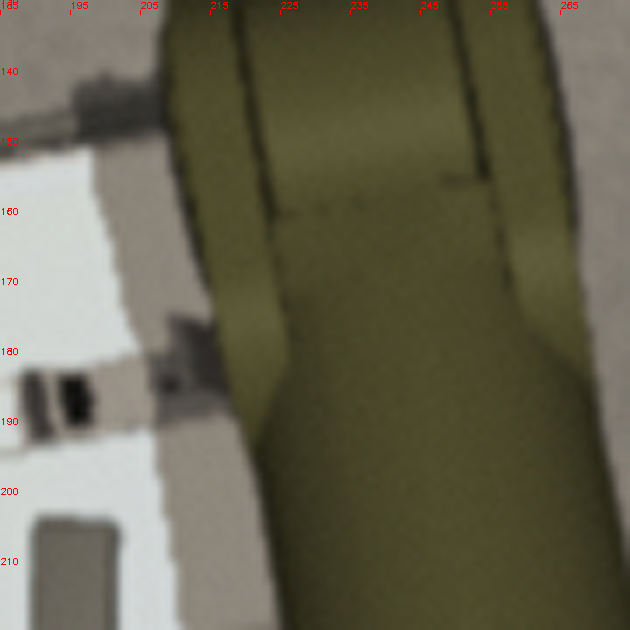

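```bash
cat >> h.py <<'E'
def ony(c,p,y=-.571):
    o,d=ray(c,p); k=(y-o@EY)/(d@EY); return L(o+k*d)
E
python3 - <<'E'
from h import *
s=cam('side');b=pc(200,120,7)
print('bar',ony(s,b(318,372)), 'lever',ony(s,b(245,405)))
E
```

```text
bar [-0.068  -0.571   0.2428] lever [-0.0034 -0.571   0.2551]
```

```bash
cat >> h.py <<'E'
def onz2(c,p,Lp,r=.095):
    # point on ray whose (s,z) lies at distance r from Lp (cylinder), nearer-camera-independent: return both
    o,d=ray(c,p);o=L(o);d=L(d)
    A=d[0]**2+d[2]**2;B=2*((o[0]-Lp[0])*d[0]+(o[2]-Lp[1])*d[2]);C=(o[0]-Lp[0])**2+(o[2]-Lp[1])**2-r*r
    D=B*B-4*A*C
    if D<0: return [o+d*(-B/2/A)]
    return [o+d*((-B+q*D**.5)/2/A) for q in(1,-1)]
E
python3 - <<'E'
from h import *
s=cam('side');b=pc(200,120,7)
for p in [(288,372),(352,378),(318,372)]: print('bar',onz2(s,b(*p),(-.0035,.2006)))
for p in [(208,402),(263,410)]: print('lever tip',onz2(s,b(*p),(-.010,.186),.078))
E
```

```text
bar [array([-0.0952, -0.6001,  0.2253]), array([ 0.0273, -0.5344,  0.2905])]
bar [array([-0.0939, -0.5679,  0.2296]), array([ 0.0234, -0.5083,  0.2917])]
bar [array([-0.0942, -0.5847,  0.2289]), array([ 0.0241, -0.5229,  0.2915])]
lever tip [array([-0.085 , -0.6352,  0.2076]), array([ 0.0115, -0.5798,  0.261 ])]
lever tip [array([-0.0842, -0.607 ,  0.21  ]), array([ 0.0093, -0.5557,  0.2616])]
```

Run:
```python
from h import *
s=cam('side')
for lp,el in[((-.0035,.2006),.35),((-.0035,.2006),.45),((-.0035,.2006),.55),((0,.2006),.5)]:
    pts=[W(lp[0]-r*np.cos(el),y-.571,lp[1]+r*np.sin(el)) for r,y in[(.095,-.018),(.095,.018),(.08,-.018),(.08,.018),(.02,-.018),(.02,.018)]]
    print(lp,el,proj(s,pts).round(1).tolist())
X,R,o=tool()
print(proj(s,[X+W(0,-.028,0),X+W(0,.028,0)]))
```

```text
(-0.0035, 0.2006) 0.35 [[243.5, 171.4], [254.1, 173.6], [241.4, 174.7], [252.0, 176.9], [232.6, 188.3], [243.4, 190.8]]
(-0.0035, 0.2006) 0.45 [[242.9, 169.2], [253.5, 171.4], [240.9, 172.9], [251.5, 175.1], [232.5, 187.8], [243.3, 190.3]]
(-0.0035, 0.2006) 0.55 [[242.2, 167.3], [252.9, 169.5], [240.3, 171.2], [250.9, 173.5], [232.3, 187.4], [243.1, 189.9]]
(0, 0.2006) 0.5 [[242.0, 168.7], [252.7, 170.9], [240.0, 172.5], [250.7, 174.7], [231.8, 188.1], [242.6, 190.6]]
[[237.9414 178.1898]
 [254.3327 181.7926]]
```

drive_tool(increments=[[[0,0,-0.03],[0,0,0]],[[0,-0.05,0],[0,0,0]],[[-0.02,-0.05,0],[0,0,0]],[[-0.02,-0.05,0],[0,0,0]],[[0,-0.03,0],[0,0,0]],[[0,0,0],[0,0,0]]], squeeze=12)

```text
time_s: 12.35
tool_pos: [0.5789, 0.0016, 0.215]
tool_rot: [82.2, 89.8, 90.7]
force: [-3.1, 4.0, -3.2]
grip_width: 0.0405
```

Run:
```python
from h import *
go(W(-.0786,-.571,.214),Rdown(0,-1))
print(tool()[2]['grip_width'])
s=cam('side');crop(s,200,120,85,85,7,'pics/s10.png')
```

```text
t 12.35 local [-0.0836 -0.5728  0.215 ] F [ 4.4097  2.4611 -3.1985] total shift [ 0.0262  0.1243 -0.0458] turn [ 0.0008  0.0002 -0.0013] rows>= 0.10805156564163401
0.04052297078766579
```

View pics/s10.png

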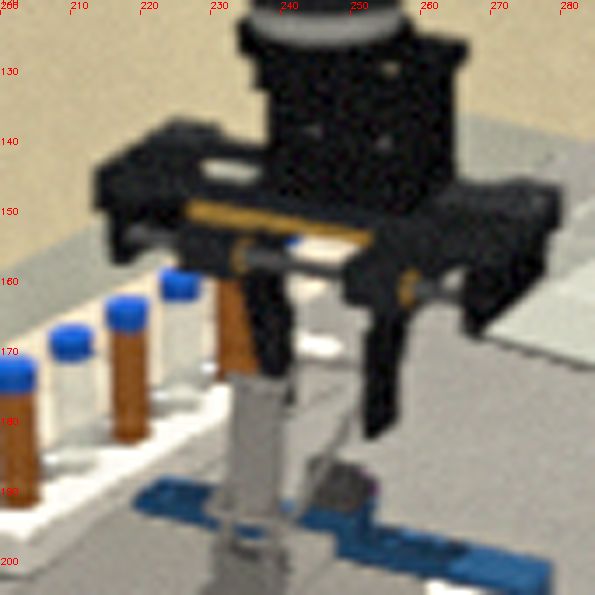

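drive_tool(increments=[[[0.13,-0.045,0],[0,0,0]],[[0.13,-0.035,0],[0,0,0]],[[0.14,-0.02,0],[0,0,0]],[[0.14,-0.015,0],[0,0,0]],[[0.14,0,0],[0,0,0]],[[0,0,0],[0,0,0]]])

```text
time_s: 13.0
tool_pos: [0.58, -0.0063, 0.1875]
tool_rot: [-65.6, 89.9, -57.2]
force: [-1.1, -0.9, -0.2]
grip_width: 0.0404
```

Run:
```python
from h import *
go(W(-.0883,-.571,.188),Rdown(0,-1))
s=cam('side');crop(s,200,120,85,85,7,'pics/s11.png')
```

```text
t 13.0 local [-0.0915 -0.5728  0.1875] F [-0.6846  1.2299 -0.2183] total shift [-0.0136  0.0807 -0.0441] turn [-0.0005  0.0003  0.0006] rows>= 0.07438921985437871
```

View pics/s11.png

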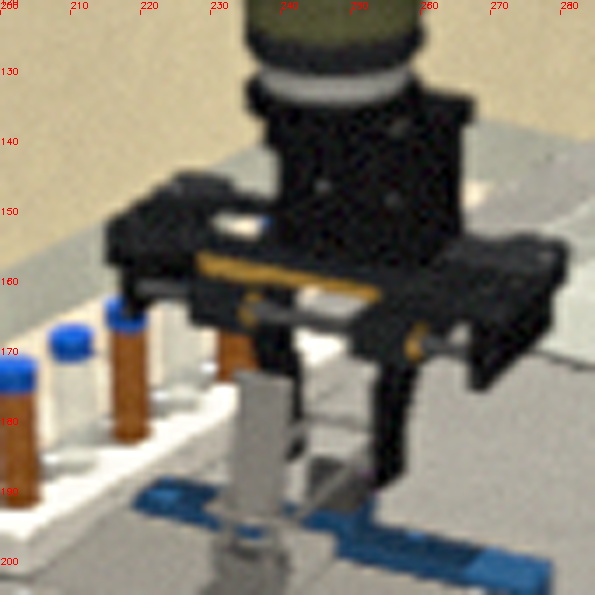

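drive_tool(increments=[[[0.12,0.0,0],[0,0,0]],[[0.12,0.02,0],[0,0,0]],[[0.1,0.03,0],[0,0,0]],[[0,0,0],[0,0,0]]])

```text
time_s: 13.45
tool_pos: [0.5797, -0.0047, 0.1739]
tool_rot: [-76.5, 89.9, -68.1]
force: [1.8, -4.7, 0.1]
grip_width: 0.0402
```

Run:
```python
from h import *
go(W(-.0883,-.571,.172),Rdown(0,-1))
s=cam('side');crop(s,200,120,85,85,7,'pics/s12.png')
```

```text
t 13.45 local [-0.0899 -0.5727  0.1739] F [-4.928  -1.1184  0.0503] total shift [ 0.0475  0.0393 -0.0423] turn [-0.0006  0.0002  0.0009] rows>= 0.05980261730510521
```

View pics/s12.png

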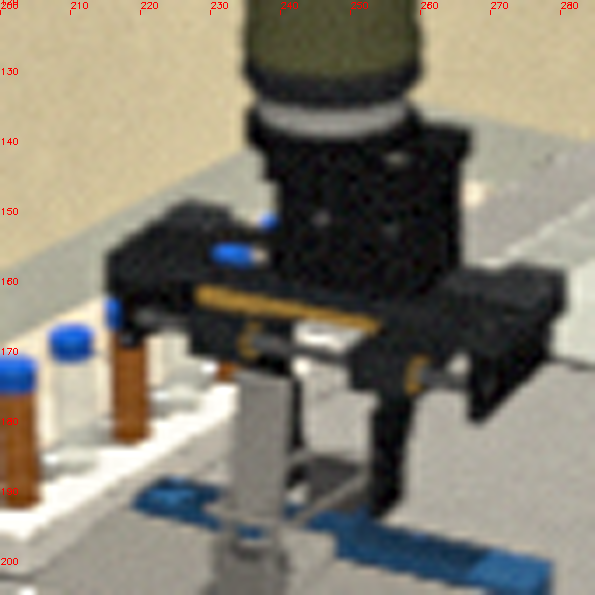

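Run:
```python
from h import *
s=cam('side')
for S,z in[(-.1018,.186),(-.1018,.190),(-.104,.186),(-.098,.194),(-.095,.197)]:
    print(S,z,proj(s,[W(S,-.571-.018,z),W(S,-.571+.018,z)]).round(1).tolist())
print('lip top',proj(s,[W(x,-.571+y,.192) for x in(-.087,-.095) for y in(-.012,.012)]).round(1).tolist())
b=pc(200,120,7); print([np.round(b(*p),1) for p in[(289,462),(335,452),(300,470),(365,462),(310,458)]])
crop(s,230,165,35,35,20,'pics/s12b.png')
```

```text
-0.1018 0.186 [[245.0, 184.0], [255.4, 186.3]]
-0.1018 0.19 [[245.0, 182.8], [255.4, 185.1]]
-0.104 0.186 [[245.3, 183.7], [255.7, 186.0]]
-0.098 0.194 [[244.4, 182.2], [254.8, 184.5]]
-0.095 0.197 [[244.0, 181.7], [254.4, 184.0]]
lip top [[244.5, 184.6], [251.5, 186.1], [245.7, 183.5], [252.6, 185.1]]
[array([240.9, 185.6]), array([247.4, 184.1]), array([242.4, 186.7]), array([251.7, 185.6]), array([243.9, 185. ])]
```

View pics/s12b.png

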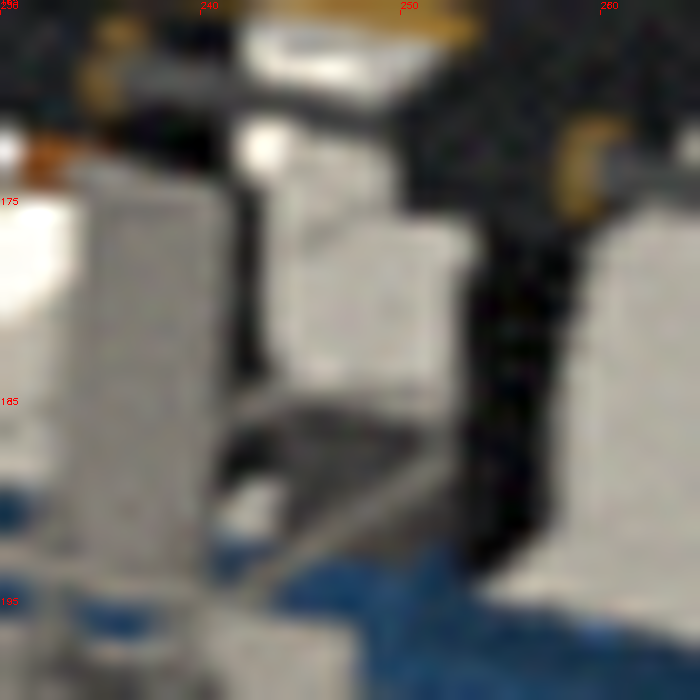

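drive_tool(increments=[[[0.04,-0.04,0],[0,0,0]],[[0.05,-0.02,0],[0,0,0]],[[0,0,0],[0,0,0]]])

```text
time_s: 13.85
tool_pos: [0.5796, -0.0039, 0.1708]
tool_rot: [82.0, 89.9, 90.5]
force: [-0.4, 1.0, 1.3]
grip_width: 0.0401
```

Run:
```python
from h import *
go(W(-.0883,-.571,.170),Rdown(0,-1))
s=cam('side')
crop(s,230,165,35,35,20,'pics/s13b.png')
```

```text
t 13.85 local [-0.0891 -0.5727  0.1708] F [1.0528 0.2879 1.3489] total shift [ 0.02    0.0202 -0.0427] turn [ 0.0005  0.0001 -0.0009] rows>= 0.041038287650147366
```

View pics/s13b.png

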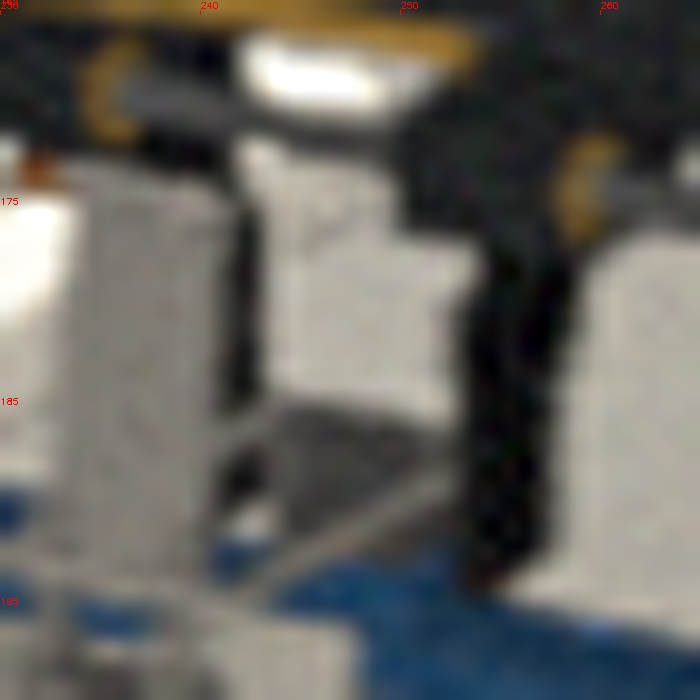

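drive_tool(increments=[[[0,0,0],[0,0,0]],[[0,0,0],[0,0,0]],[[0,0,0],[0,0,0]],[[0,0,0],[0,0,0]],[[0,0,0],[0,0,0]],[[-0.5,0,0],[0,0,0]],[[-1,0,0],[0,0,0]],[[-1,0,0],[0,0,0]],[[-1,-1,0],[0,0,0]],[[0,-1,0],[0,0,0]]], hand=0.6)

```text
time_s: 14.9
tool_pos: [0.5934, -0.0784, 0.3129]
tool_rot: [-16.5, 89.4, -7.8]
force: [1.5, 0.3, -0.7]
grip_width: 0.0698
```

drive_tool(increments=[[[0,-1,0],[0,0,0]],[[0,-1,0],[0,0,0]],[[0,0,0],[0,0,0]]], hand=-1)

```text
time_s: 15.2
tool_pos: [0.6017, -0.168, 0.305]
tool_rot: [-123.1, 89.8, -115.2]
force: [-0.5, -0.6, -1.0]
grip_width: 0.0536
```

Run:
```python
from h import *
go(W(-.0883,-.571,.30),Rdown(0,-1))
s=cam('side');t=cam('top')
crop(s,205,160,70,55,11,'pics/s14.png');crop(t,195,150,75,55,10,'pics/t14.png')
```

```text
t 15.2 local [-0.2546 -0.5705  0.305 ] F [-0.4765  0.6164 -1.0063] total shift [ 0.1126  4.1586 -0.0328] turn [-0.0053 -0.001   0.0015] rows>= 3.3282355202299865
```

View pics/s14.png

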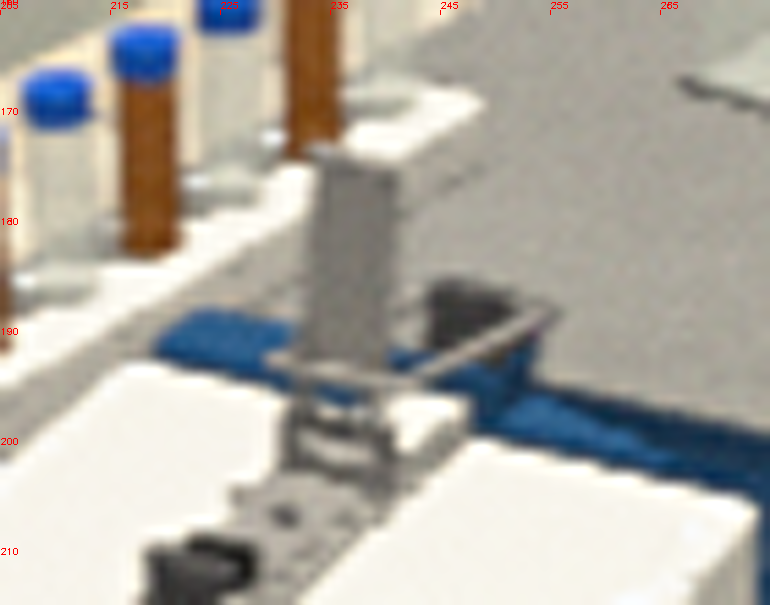

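View pics/t14.png

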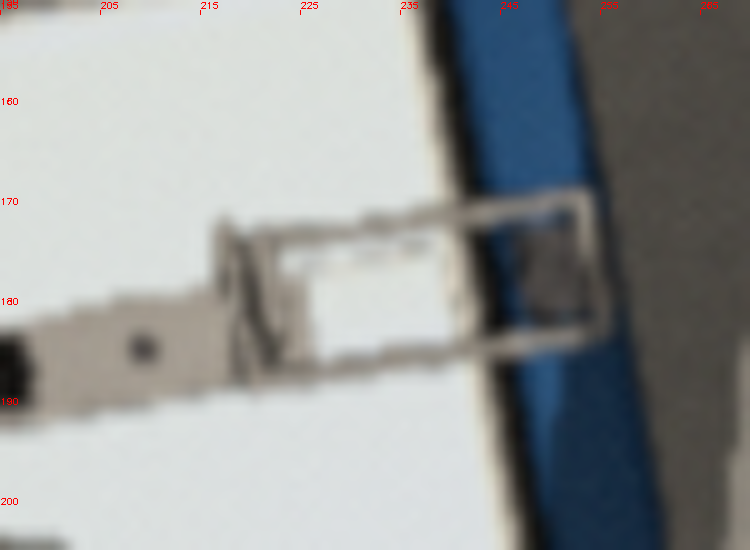

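Run:
```python
from h import *
t=cam('top');s=cam('side');a=pc(195,150,10);b=pc(205,160,11)
print('bar',L(onz(t,a(598,265),.183)),'lip -x edge',L(onz(t,a(580,275),.192)),'lip +x edge',L(onz(t,a(523,275),.192)))
print('loop far side/near at bar',L(onz(t,a(585,195),.183)),L(onz(t,a(600,332),.183)))
print('lever tip',[onz2(s,b(*p),(-.010,.186),.078)[-1] for p in[(320,152),(395,160)]])
```

```text
bar [-0.1035 -0.5717  0.183 ] lip -x edge [-0.0982 -0.5688  0.192 ] lip +x edge [-0.0834 -0.5715  0.192 ]
loop far side/near at bar [-0.1033 -0.5908  0.183 ] [-0.1009 -0.554   0.183 ]
lever tip [array([-0.0096, -0.5772,  0.264 ]), array([-0.0141, -0.5575,  0.2639])]
```

Run:
```python
from h import *
go(W(-.13,-.571,.26),Rdown(50,-1)); go(W(-.13,-.571,.26),Rdown(0,-1))
```

```text
t 15.4 local [-0.2445 -0.5728  0.3063] F [ 0.101  -0.5214 -0.1155] total shift [ 1.1595  2.8607 -0.0409] turn [ 0.0008 -0.0003  0.4162] rows>= 5.814504271986238
t 15.4 local [-0.2445 -0.5728  0.3063] F [ 0.101  -0.5214 -0.1155] total shift [ 1.1595  2.8607 -0.0409] turn [ 0.0008  0.0001 -0.0004] rows>= 2.4696199112053607
```

drive_tool(increments=[[[0.1,0.5,0],[-0.005,0,0]],[[0.1,0.5,0],[0,0,0]],[[0.1,0.4,0],[0,0,0.07]],[[0,0,0],[0,0,0.07]],[[0,0,0],[0,0,0.07]],[[0,0,0],[0,0,0.07]],[[0,0,0],[0,0,0.07]],[[0,0,0],[0,0,0.067]],[[0,0,0],[0,0,0]]])

```text
time_s: 16.3
tool_pos: [0.5926, -0.1057, 0.2886]
tool_rot: [90.7, 39.6, 99.3]
force: [-0.3, -0.7, -0.6]
grip_width: 0.0008
```

Run:
```python
from h import *
go(W(-.040,-.571,.240),Rdown(50,-1)); print(tool()[2]['qpos'])
```

```text
t 16.3 local [-0.1917 -0.5707  0.2886] F [-0.6758  0.4482 -0.5972] total shift [3.6957 1.4827 0.0453] turn [-0.0012 -0.0052 -0.003 ] rows>= 3.1858706348190435
[ 49.9759  35.8523 -33.195   70.8586 -25.4287 102.8086  26.1418]
```

drive_tool(increments=[[[0.6,0.24,0.02],[0,-0.005,0]],[[0.6,0.24,0.02],[0,0,0]],[[0.6,0.24,0],[0,0,0]],[[0.6,0.24,0],[0,0,0]],[[0.6,0.24,0],[0,0,0]],[[0.4,0.16,0],[0,0,0]],[[0,0,0],[0,0,0]]])

```text
time_s: 17.0
tool_pos: [0.5731, 0.0392, 0.2497]
tool_rot: [89.4, 40.1, 98.7]
force: [-0.6, 0.1, 0.4]
grip_width: 0.0003
```

Run:
```python
from h import *
go(W(-.024,-.571,.238),Rdown(50,-1)); print(tool()[2]['qpos'])
s=cam('side');crop(s,205,150,70,55,11,'pics/s15.png')
```

```text
t 17.0 local [-0.0455 -0.5726  0.2497] F [0.1684 0.6213 0.4146] total shift [ 0.5991  0.1214 -0.0366] turn [ 0.0059 -0.0014  0.0005] rows>= 0.4899291101340815
[ 46.9253  27.9586 -37.2429  87.6129 -29.9581  88.7563  25.462 ]
```

View pics/s15.png

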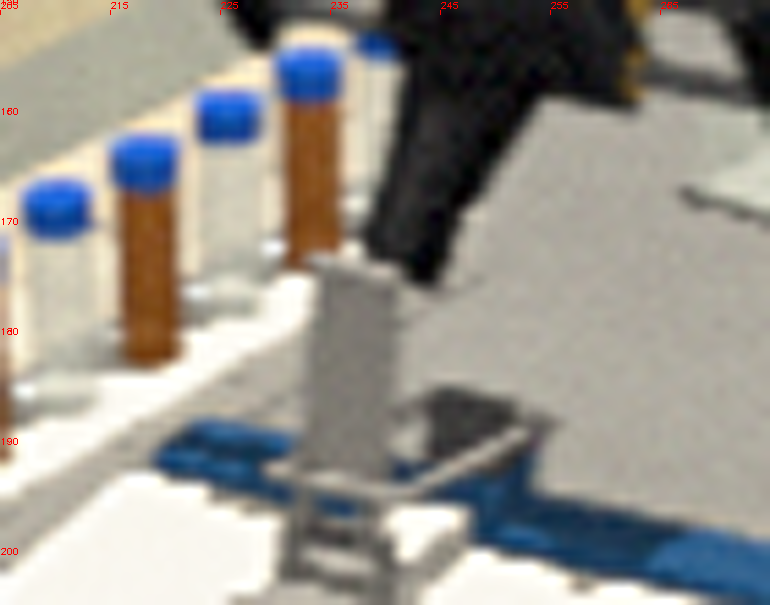

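```bash
cat >> h.py <<'E'
PV=np.array([-.010,.186])
def tcp(lam,th=None):
    c,s=np.cos(lam),np.sin(lam)
    if th is None: return PV+.052*np.array([c,s])+.005*np.array([-s,c])
    return PV+.060*np.array([c,s])+.005*np.array([-s,c])-.0095*np.array([np.cos(th),np.sin(th)])
def tf(d,th): # (ds,dz)-> tool x,y units
    x=np.array([np.sin(th),-np.cos(th)]);y=np.array([np.cos(th),np.sin(th)]); return np.array([d@x,d@y])/.04
def lam_of(l,th):
    # lever angle estimate from tip: flush or corner
    best=[]
    q=np.array([l[0],l[2]])
    for c in (.0095,-.0095,0):
        p=q+c*np.array([np.cos(th),np.sin(th)])-PV
        r=np.hypot(*p); best.append(np.arctan2(p[1],p[0])-np.arcsin(.005/r))
    return best
E
python3 - <<'E'
from h import *
th=np.radians(50); X,R,o=tool(); l=L(X); q=np.array([l[0],l[2]])
for lam in [1.58]+list(np.arange(1.5,.85,-.08)):
    n=tcp(lam,th); print(round(lam,2),n,tf(n-q,th)); q=n
E
```

```text
1.58 [-0.0217  0.2387] [0.6846 0.2196]
1.5 [-0.0168  0.2389] [0.088  0.0821]
1.42 [-0.012   0.2388] [0.0943 0.0748]
1.34 [-0.0072  0.2383] [0.1   0.067]
1.26 [-0.0025  0.2374] [0.105  0.0588]
1.18 [0.0021 0.2361] [0.1094 0.0502]
1.1 [0.0067 0.2345] [0.1131 0.0413]
1.02 [0.011  0.2325] [0.116  0.0322]
0.94 [0.0152 0.2301] [0.1182 0.0228]
0.86 [0.0193 0.2275] [0.1196 0.0133]
```

drive_tool(increments=[[[0.35,0.1,0],[0,0,0]],[[0.25,0.1,0],[0,0,0]],[[0.1,0.05,0],[0,0,0]],[[0.1,0.05,0],[0,0,0]],[[0,0,0],[0,0,0]]])

```text
time_s: 17.55
tool_pos: [0.57, 0.0662, 0.2372]
tool_rot: [89.5, 40.0, 98.3]
force: [-0.4, -0.4, 0.0]
grip_width: 0.0001
```

Run:
```python
from h import *
go(W(-.012,-.571,.2388),Rdown(50,-1)); 
s=cam('side');crop(s,205,150,70,55,11,'pics/s16.png')
```

```text
t 17.55 local [-0.0183 -0.5735  0.2372] F [-0.3041  0.4658  0.003 ] total shift [ 0.0957  0.1321 -0.0621] turn [ 0.0032  0.0012 -0.0004] rows>= 0.1396192168791287
```

View pics/s16.png

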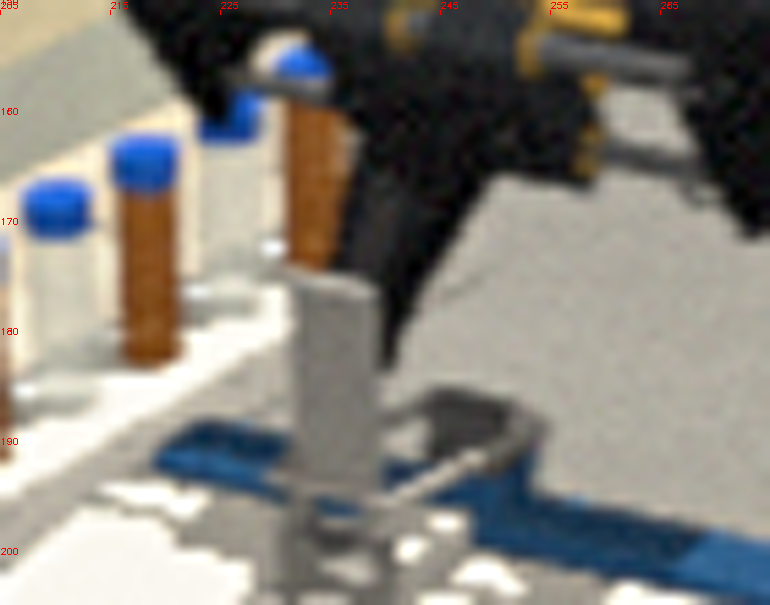

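drive_tool(increments=[[[0.1,0.067,0],[0,0,0]],[[0.1,0.067,0],[0,0,0]],[[0.105,0.058,0],[0,0,0]],[[0,0,0],[0,0,0]]])

```text
time_s: 18.0
tool_pos: [0.5676, 0.0812, 0.2354]
tool_rot: [89.5, 39.9, 98.3]
force: [0.1, 0.5, -0.1]
grip_width: -0.0
```

Run:
```python
from h import *
go(W(-.0025,-.571,.2374),Rdown(50,-1)); print(lam_of(L(tool()[0]),np.radians(50)))
s=cam('side');crop(s,205,150,70,55,11,'pics/s17.png')
```

```text
t 18.0 local [-0.0032 -0.5733  0.2354] F [ 0.5255 -0.1762 -0.0662] total shift [-0.02    0.0499 -0.0581] turn [ 0.0036  0.0008 -0.0005] rows>= 0.06331307370604097
[np.float64(1.2599569355098885), np.float64(1.4343136402009682), np.float64(1.332636695504257)]
```

View pics/s17.png

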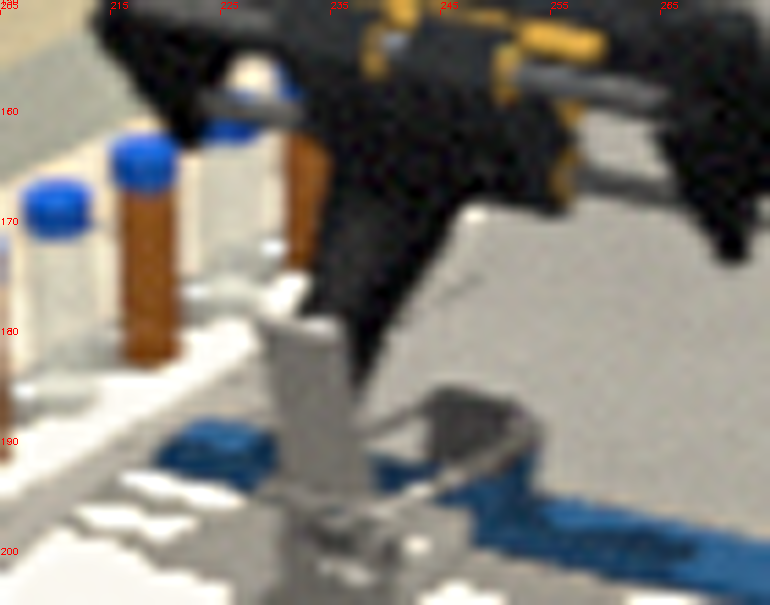

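drive_tool(increments=[[[0.11,0.05,-0.03],[0,0,0]],[[0.113,0.041,0],[0,0,0]],[[0,0,0],[0,0,0]]])

```text
time_s: 18.35
tool_pos: [0.5648, 0.0898, 0.2322]
tool_rot: [89.5, 39.9, 98.4]
force: [-0.2, -0.0, -0.1]
grip_width: 0.0002
```

drive_tool(increments=[[[0.116,0.032,0],[0,0,0]],[[0.118,0.023,0],[0,0,0]],[[0,0,0],[0,0,0]]])

```text
time_s: 18.65
tool_pos: [0.5638, 0.0979, 0.2278]
tool_rot: [89.5, 40.0, 98.3]
force: [0.4, -0.5, 1.0]
grip_width: 0.0004
```

Run:
```python
from h import *
go(W(.0152,-.571,.2301),Rdown(50,-1)); print(lam_of(L(tool()[0]),np.radians(50)))
s=cam('side');crop(s,205,150,70,55,11,'pics/s18.png')
t=cam('top');crop(t,195,150,75,55,10,'pics/t18.png')
```

```text
t 18.65 local [ 0.0139 -0.5721  0.2278] F [-0.5899 -0.3322  1.0141] total shift [-0.0128  0.0654 -0.0272] turn [ 0.0033  0.001  -0.0003] rows>= 0.057589080664370025
[np.float64(0.9345030403611668), np.float64(0.96506784138842), np.float64(0.9467743175245201)]
```

View pics/s18.png

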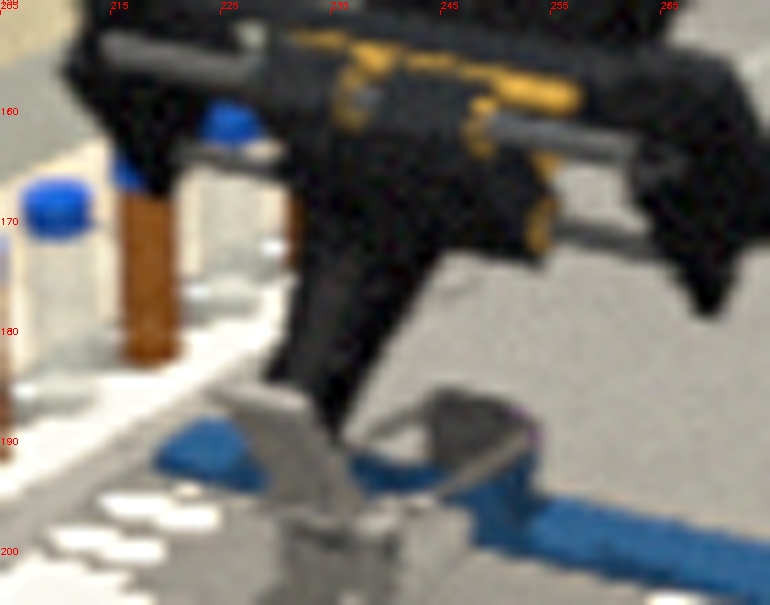

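Run:
```python
from h import *
X,R,o=tool(); l=L(X); q=np.array([l[0],l[2]]); th=np.radians(50)
for lam in np.arange(.86,-.11,-.08):
    n=tcp(lam); print(round(lam,2),n,tf(n-q,th)); q=n; th=lam
```

```text
0.86 [0.0201 0.2287] [0.1109 0.1186]
0.78 [0.0235 0.2261] [0.1043 0.0058]
0.7 [0.0266 0.2233] [0.1043 0.0058]
0.62 [0.0294 0.2203] [0.1043 0.0058]
0.54 [0.032 0.217] [0.1043 0.0058]
0.46 [0.0344 0.2136] [0.1043 0.0058]
0.38 [0.0364 0.2099] [0.1043 0.0058]
0.3 [0.0382 0.2061] [0.1043 0.0058]
0.22 [0.0397 0.2022] [0.1043 0.0058]
0.14 [0.0408 0.1982] [0.1043 0.0058]
0.06 [0.0416 0.1941] [0.1043 0.0058]
-0.02 [0.0421 0.19  ] [0.1043 0.0058]
-0.1 [0.0422 0.1858] [0.1043 0.0058]
```

drive_tool(increments=[[[0.08,0.08,0],[0,0,0]],[[0.1,0.03,0],[0,0,-0.03]],[[0,0,0],[0,0,0]]])

```text
time_s: 19.05
tool_pos: [0.5632, 0.1066, 0.228]
tool_rot: [89.3, 43.7, 98.2]
force: [0.7, -0.6, 2.6]
grip_width: 0.0005
```

drive_tool(increments=[[[0.104,0.006,0],[0,0,-0.038]],[[0,0,0],[0,0,0]]])

```text
time_s: 19.25
tool_pos: [0.5627, 0.1103, 0.2257]
tool_rot: [89.1, 48.2, 98.1]
force: [0.6, -0.4, 3.3]
grip_width: 0.0006
```

drive_tool(increments=[[[0.104,0.006,0],[0,0,-0.038]],[[0,0,0],[0,0,0]]])

```text
time_s: 19.45
tool_pos: [0.5621, 0.1134, 0.2225]
tool_rot: [89.1, 52.7, 98.0]
force: [1.3, -0.0, 3.8]
grip_width: 0.0006
```

Run:
```python
from h import *
X,R,o=tool();tx=L(R.as_matrix()[:,0]);th=np.arctan2(tx[0],-tx[2]);print(th,lam_of(L(X),th))
go(W(.0152,-.571,.2301),Rdown(50,-1))
s=cam('side');crop(s,205,150,70,55,11,'pics/s19.png')
```

```text
0.6516418845175211 [np.float64(0.6526139558138004), np.float64(0.6530332774059794), np.float64(0.6527864209700955)]
t 19.45 local [ 0.0295 -0.5727  0.2225] F [-0.2188 -1.2752  3.8415] total shift [-0.3681 -0.1685 -0.0419] turn [0.0048 0.0016 0.1055] rows>= 1.4760455416152916
```

View pics/s19.png

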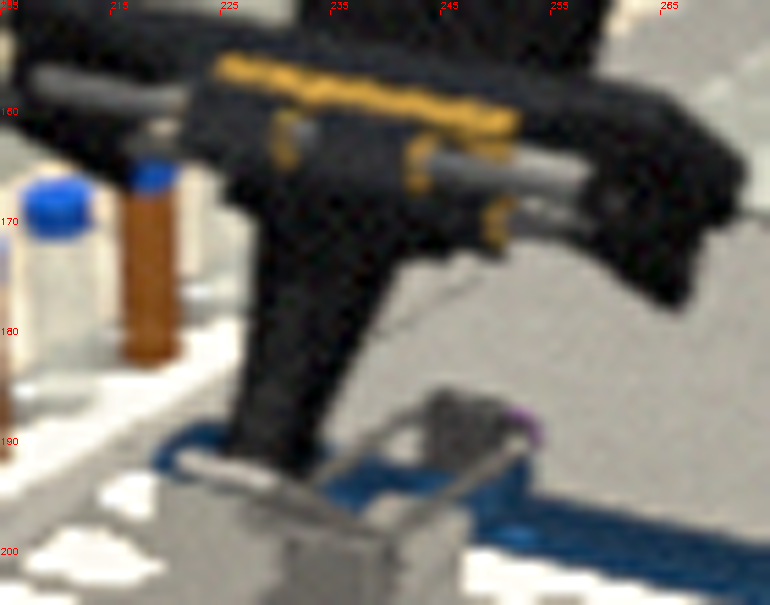

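Lever at about 0.65 rad, the loop is taut around the keeper, and the push force is about 4 N. I'll carry on down the arc.

drive_tool(increments=[[[0.104,0.006,0],[0,0,-0.038]],[[0.104,0.006,0],[0,0,-0.038]]])

```text
time_s: 19.7
tool_pos: [0.5617, 0.1141, 0.2135]
tool_rot: [89.4, 61.9, 97.8]
force: [-0.9, -5.0, 2.9]
grip_width: 0.0006
```

drive_tool(increments=[[[0.104,0.006,0],[0,0,-0.038]],[[0.104,0.006,0],[0,0,-0.038]]])

```text
time_s: 19.9
tool_pos: [0.561, 0.1185, 0.2064]
tool_rot: [89.0, 71.1, 97.5]
force: [0.7, -3.1, 2.1]
grip_width: 0.0003
```

Run:
```python
from h import *
X,R,o=tool();tx=L(R.as_matrix()[:,0]);th=np.arctan2(tx[0],-tx[2]);print(th,lam_of(L(X),th))
go(W(.0152,-.571,.2301),Rdown(50,-1))
s=cam('side');crop(s,205,150,70,55,11,'pics/s20.png')
```

```text
0.3305570958462425 [np.float64(0.32664524707868436), np.float64(0.3247601306354955), np.float64(0.32588574346999194)]
t 19.9 local [ 0.0348 -0.5723  0.2064] F [-3.1272 -0.222   2.1033] total shift [-0.7192 -0.27   -0.0297] turn [0.0014 0.0023 0.2588] rows>= 3.616090392502163
```

View pics/s20.png

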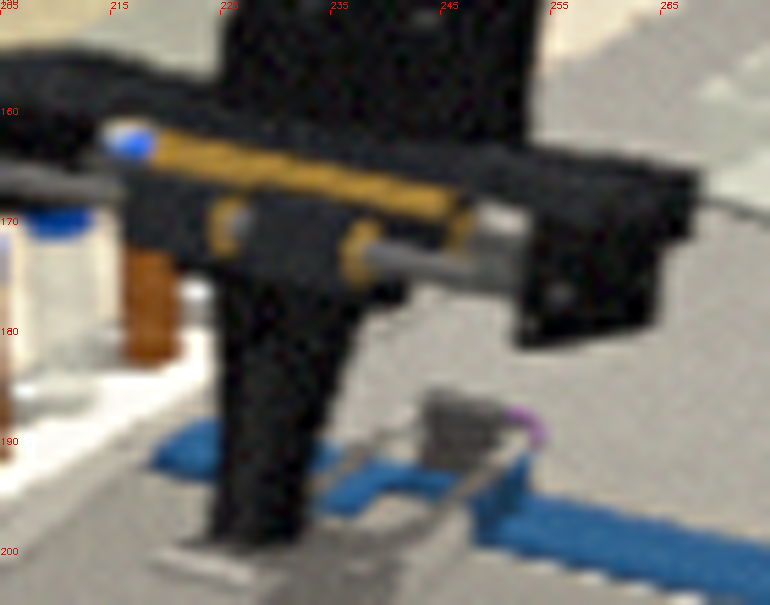

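drive_tool(increments=[[[0.1,0.03,0],[0,0,-0.038]],[[0,0,0],[0,0,0]]])

```text
time_s: 20.15
tool_pos: [0.5589, 0.1265, 0.2036]
tool_rot: [88.9, 75.3, 97.8]
force: [-0.7, 0.6, 1.8]
grip_width: 0.0007
```

drive_tool(increments=[[[0.1,0.03,0],[0,0,-0.038]],[[0,0,0],[0,0,0]]])

```text
time_s: 20.35
tool_pos: [0.5585, 0.128, 0.1995]
tool_rot: [88.7, 79.8, 97.6]
force: [-0.2, -0.3, 0.2]
grip_width: 0.0004
```

Run:
```python
from h import *
X,R,o=tool();tx=L(R.as_matrix()[:,0]);th=np.arctan2(tx[0],-tx[2]);print(th,lam_of(L(X),th))
go(W(.042,-.571,.19),Rdown(5,-1))
s=cam('side');crop(s,205,160,70,55,11,'pics/s21.png')
```

```text
0.17797185958363318 [np.float64(0.15746275511297209), np.float64(0.14907515228462676), np.float64(0.15398156007134406)]
t 20.35 local [ 0.0445 -0.5712  0.1995] F [-0.2144  0.2789  0.1834] total shift [ 0.2231 -0.1043 -0.0071] turn [ 0.0034  0.0014 -0.0433] rows>= 0.6071744052014829
```

View pics/s21.png

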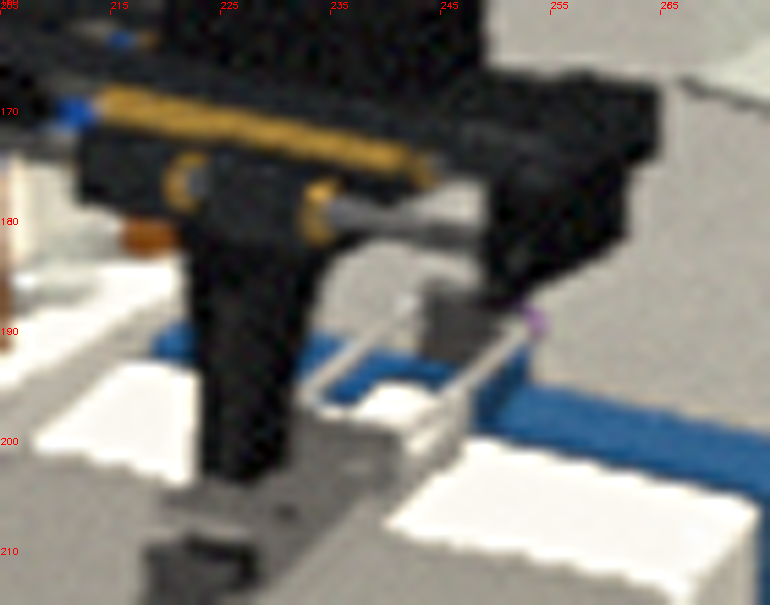

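drive_tool(increments=[[[0.05,-0.03,0],[0,0,-0.03]],[[0.04,0,0],[0,0,-0.02]]])

```text
time_s: 20.6
tool_pos: [0.5599, 0.1231, 0.1955]
tool_rot: [86.8, 86.0, 95.3]
force: [-0.4, 0.3, 0.5]
grip_width: 0.0006
```

drive_tool(increments=[[[0.04,0,0],[0,0,0]]])

```text
time_s: 20.7
tool_pos: [0.5595, 0.1255, 0.1943]
tool_rot: [86.3, 85.9, 95.0]
force: [-0.8, 0.2, -0.6]
grip_width: 0.0004
```

drive_tool(increments=[[[0.04,0,0],[0,0,0]]])

```text
time_s: 20.8
tool_pos: [0.5598, 0.1246, 0.1931]
tool_rot: [86.2, 85.8, 94.7]
force: [-2.8, 0.2, 10.0]
grip_width: 0.0005
```

drive_tool(increments=[[[0.03,0,0],[0,0,0]]])

```text
time_s: 20.9
tool_pos: [0.5599, 0.1246, 0.193]
tool_rot: [85.9, 85.9, 94.4]
force: [-4.3, -0.4, 10.3]
grip_width: 0.0006
```

drive_tool(increments=[[[0.03,0,0],[0,0,0]]])

```text
time_s: 21.0
tool_pos: [0.5599, 0.1247, 0.1923]
tool_rot: [85.6, 85.9, 94.2]
force: [-3.8, 1.4, 9.7]
grip_width: 0.0003
```

drive_tool(increments=[[[0.03,0,0],[0,0,0]]])

```text
time_s: 21.1
tool_pos: [0.56, 0.1248, 0.1905]
tool_rot: [85.4, 85.9, 93.9]
force: [-0.6, 0.4, 1.6]
grip_width: 0.0
```

drive_tool(increments=[[[0.025,0,0],[0,0,0]]])

```text
time_s: 21.2
tool_pos: [0.5601, 0.1247, 0.1896]
tool_rot: [85.1, 85.9, 93.6]
force: [-4.0, 0.5, 12.0]
grip_width: 0.0004
```

drive_tool(increments=[[[0.025,0,0],[0,0,0]]])

```text
time_s: 21.3
tool_pos: [0.5602, 0.1248, 0.1896]
tool_rot: [84.9, 85.9, 93.4]
force: [-6.3, -0.6, 17.3]
grip_width: 0.0
```

drive_tool(increments=[[[0.02,0,0],[0,0,0]]])

```text
time_s: 21.4
tool_pos: [0.5602, 0.1248, 0.1895]
tool_rot: [84.7, 86.0, 93.2]
force: [-7.8, -1.0, 19.5]
grip_width: 0.0008
```

drive_tool(increments=[[[-0.1,0,0],[0,0,0]],[[-0.2,0,0],[0,0,0]],[[-0.8,0,0],[0,0,0]],[[-1,0,0],[0,0,0]],[[-1,0,0],[0,0,0]],[[-0.5,-1,0],[0,0,0]],[[0,-1,0],[0,0,0]],[[0,-1,0],[0,0,0]],[[0,-1,0],[0,0,0]],[[0,-1,0],[0,0,0]]])

```text
time_s: 22.4
tool_pos: [0.5904, -0.0844, 0.3166]
tool_rot: [84.6, 86.0, 93.1]
force: [0.4, -0.4, 0.4]
grip_width: 0.0005
```

drive_tool(increments=[[[0,-1,0],[0,0,0]],[[0,-1,0],[0,0,0]],[[0,0,0],[0,0,0]]])

```text
time_s: 22.7
tool_pos: [0.6013, -0.1703, 0.309]
tool_rot: [87.2, 86.1, 95.2]
force: [0.1, 0.3, -1.1]
grip_width: 0.0008
```

Run:
```python
from h import *
go(W(.042,-.571,.19),Rdown(5,-1))
s=cam('side');crop(s,200,160,70,55,11,'pics/s22.png')
t=cam('top');crop(t,180,150,80,60,9,'pics/t22.png')
cv2.imwrite('pics/top22.png',t['frame'][:,:,::-1]);cv2.imwrite('pics/side22.png',s['frame'][:,:,::-1])
```

```text
t 22.7 local [-0.2569 -0.5698  0.309 ] F [ 0.2609 -0.1443 -1.1004] total shift [ 3.4695  7.2552 -0.0493] turn [-0.0044  0.0019  0.0096] rows>= 6.433823269587793
```

View pics/s22.png

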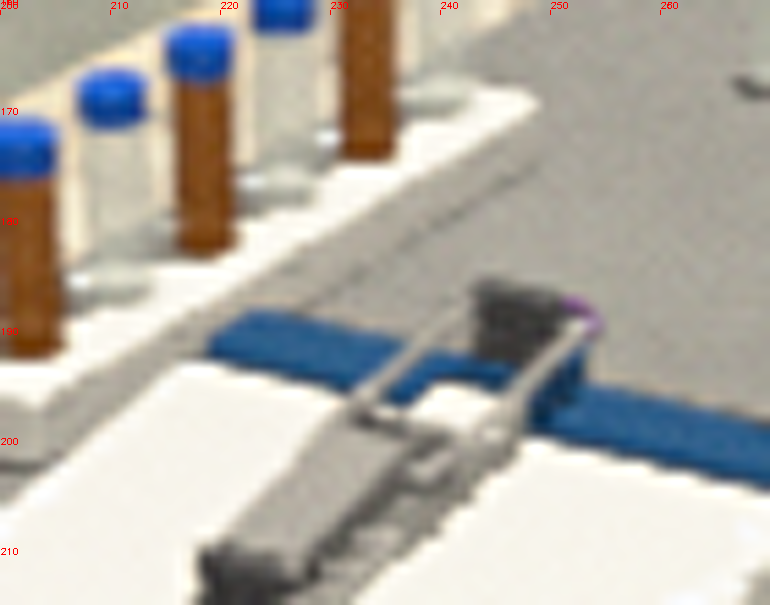

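View pics/t22.png

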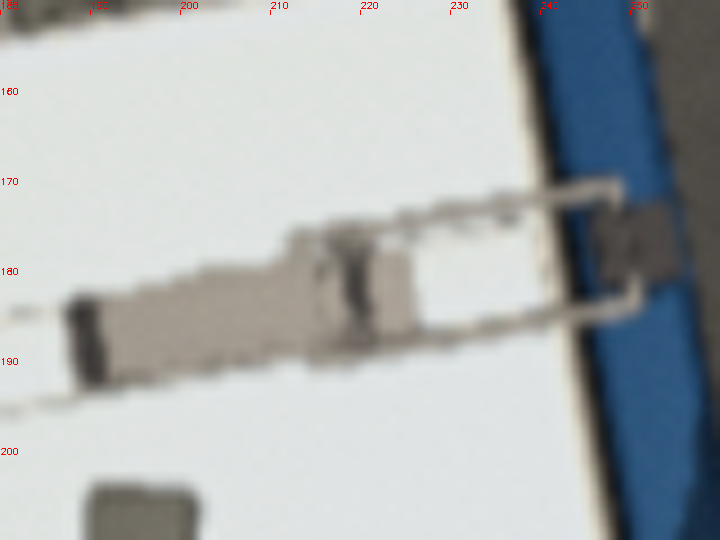

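View pics/top22.png

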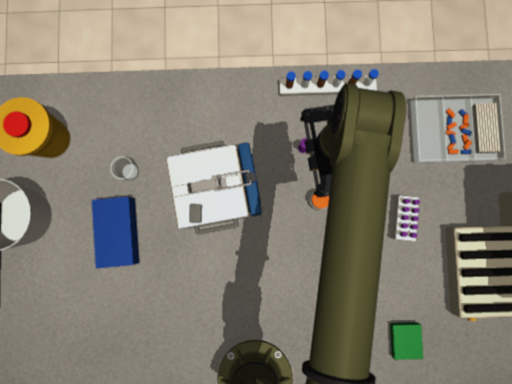

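Run:
```python
from h import *
t=cam('top');a=pc(180,150,9)
print('door outer edge',L(onz(t,a(648,95),.160)),L(onz(t,a(700,400),.160)),'bar corner',L(onz(t,a(617,190),.183)),L(onz(t,a(635,295),.183)))
print('lip',L(onz(t,a(598,245),.192)),L(onz(t,a(676,240),.188)))
print(env.get_obs()['time_s'],env.get_obs()['force'])
env.sign_off()
```

```text
door outer edge [-0.1038 -0.6189  0.16  ] [-0.1031 -0.525   0.16  ] bar corner [-0.0896 -0.5889  0.183 ] [-0.0894 -0.5572  0.183 ]
lip [-0.0814 -0.5726  0.192 ] [-0.1042 -0.5705  0.188 ]
22.85 [-0.3144  0.4442 -0.7332]
the job is handed in; nothing more can be done
```

The carrier is latched and the job is handed in at about 23 s; no verdict is shown.

**What I did**
- **Door:** I pushed it up until it met the gasket, at about 10 N.
- **Loop:** I gripped it by its side wires, which also pulled the lever upright from about 1.3 to 1.6 rad. I lowered it over the keeper and let it go.
- **Lever:** I pressed it round its arc. The catch gave at about 10 N, the force then dropped to under 2 N, and it met a hard stop. The last step there reached about 21 N, under the 25 N limit.

**Last checks**
- **Lever:** it lies flat under the catch with the arm away. The fingertip height at the stop put it at about -0.03 rad.
- **Door:** its outer edge moved in by about 4 mm compared with resting on the gasket, as expected for drawn tight.
- **Loop:** the bar is hidden under the keeper's lip. Its visible corners put it a few millimetres +x of where I reckoned the keeper point. My estimate of that point is only good to a few millimetres, so this is not an exact check on the 4 mm limit.
- **Other items:** the logger, glove carton, stick cup and tube rack look unmoved in the top view. The arm partly hid the timer and urine cup, and I did not measure those two.
- **Clearance:** the gripper is about 0.3 m up and reads only about 1 N, which is sensor noise.

I could not measure the lever's contact force on its buffer directly.

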